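# Fit and snug the worm-drive clamp on the split stub

## Task

Take the larger of the two worm-drive clamps, slide its band over the barbed stub of the green block until it has dropped into the neck behind the barb, with the screw housing over the ledge, without ramming it. Then turn its wing screw clockwise (seen from above) until the band is snug on the stub, neither slack nor overtightened, and let go. Leave the smaller clamp and the other parts where they are.

Things in the scene. Friction and masses are not known exactly. Their poses are not given: they have to be found in the camera images.
- clamp: Larger worm-drive clamp, steel, 0.17 kg, standing on its flat foot (16 x 25 mm). Origin: centre of the foot's underside; z up, x along the ring's axis, y from ring to screw housing. Ring 31.4 mm inside, 34.4 outside, 16 wide. Housing 16 mm (x), y = 15 to 33, z = 0 to 36 mm. Pinch it from above across y = -17 and y = 33 mm (50 mm; middle at y = 8).
- clamp_ring (a point): Centre of the clamp's ring, 22 mm above the foot; axes as clamp. When the band's top hangs on the neck this point is 3.2 mm below the stub's axis, and the housing's foot about 1 mm above the ledge.
- wing (a point): Centre of the wing head of the clamp's upright screw, 35 mm above the ring's centre, 24 mm to its +y. Wing 26 mm long (its x), 8 thick (its y), 14 high, on an 8 mm stem 14 mm long. Pinch its flat faces from above; fingertips lower than 16 mm below this point touch the ring.
- screw (a joint): Turn of the wing screw, rad: 0 open (wing along the ring's axis), grows clockwise from above, to 2.9; starts at 0 to 0.2. Lifts the shoe 5 mm per rad. Free drag up to 0.33 N m; stays where left. After the bite the squeeze grows about 90 N per rad, torque about 0.04 N m per 10 N. Snug: about 35 N (0.14 N m over the drag); good 22 to 50; over 60 N overtight. Bite varies, 0.95 to 1.9 rad: feel it.
- shoe: Dark steel shoe (14 x 14 mm) at the bottom inside the ring, lifted by the screw against the underside of the stub. Origin: middle of its upper face, 16.2 mm below the ring's centre with the screw at 0.
- port: Green steel block, fixed, 100 mm high, with a level barbed stub pointing to -x of this frame, axis 95 mm above the table. Origin: on the table under the middle of the stub's neck; z up. Block from x = 30 mm on. On the +y side a dark ledge (y 17 to 31, x -22 to 30 mm, top 26 mm below the stub's axis) goes under the clamp's housing; its back wall (x from 10 mm) stops the housing twisting.
- neck (a point): Middle of the neck, on the stub's axis; axes as port. Neck: radius 12.5 mm, x = -10 to 10 mm. A stiff sprung leaf forms its underside (11 to 15 mm below the axis) and takes the shoe's squeeze; its wear differs each time.
- barb: Steel nose of the stub (origin: middle of the neck): cone from radius 9 mm at x = -26 to radius 14 mm at x = -13 mm, barb of radius 14 mm to x = -10 mm, then a step down to the neck. The band clears it by about 1.5 mm all round. Over 25 N against it is ramming.
- collar: Steel shoulder behind the neck (origin: middle of the neck), 24 mm wide, 34 high, front face at x = 10 mm. The band stops against it with its middle at x = 2 mm. Over 25 N against it is ramming.
- small_clamp_ring (a point): Centre of the ring (21 mm inside) of the smaller clamp, 17 mm above the table. It looks alike but is too small for the stub. Its housing is on its +y side. It stays where it is.
- carton: Cardboard box 85 x 55 x 40 mm, a bystander; origin under its centre.
- bushing: Steel bushing, 34 mm diameter, 30 mm high, a bystander; origin under its centre.
- bushing2: Steel bushing, 28 mm diameter, 24 mm high, a bystander; origin under its centre.
- hammer: Hammer lying on the table, a bystander.
- screwdriver: Screwdriver lying on the table, a bystander.
Not all that is in view belongs to the job. What is shaped like the clamp but blue or red is not meant.

How it is judged:
On the way:
1. the band hangs in the neck behind the barb, upright, with the screw still slack (x of clamp_ring in the frame of neck between -0.004 and 0.004 m and distance between clamp_ring and neck below 0.007 m and angle between the x axis of clamp_ring and the x axis of neck, either way round below 0.3 rad and contact force between shoe and port below 3 N), for 0.2 s.
At the end, for the whole second after the job is handed in: The larger clamp sits upright in the neck behind the barb (its ring's centre within 4 mm of the middle of the neck along the stub and within 7 mm in all, ring axis within 0.3 rad of the stub's), its shoe squeezes the stub with 22 to 50 N, and it is at rest and released (x of clamp_ring in the frame of neck between -0.004 and 0.004 m and distance between clamp_ring and neck below 0.007 m and angle between the x axis of clamp_ring and the x axis of neck, either way round below 0.3 rad and angle between clamp's own z axis and vertical below 0.3 rad and contact force between shoe and port between 22 and 50 N and linear speed of clamp below 0.02 m/s and velocity of joint screw between -0.05 and 0.05 rad/s); the robot touches nothing.
It fails at once if the screw is overtightened (more than 60 N between shoe and stub) (contact force between shoe and port above 60 N).
It fails at once if the clamp is rammed against the barb or the collar (more than 25 N) (contact force between clamp and barb above 25 N or contact force between clamp and collar above 25 N).
It fails at once if the smaller clamp or another part is shifted by more than 3 cm (distance of any of small_clamp_ring, carton, bushing, bushing2, hammer, screwdriver from where it was at the start of the episode above 0.03 m).
It also fails if it takes over 72 s, if anything falls off the work surface, if the arm or the gripper's body presses on something with over 40 N, if the wrist force passes 120 N, or if a joint passes its speed limit or range.

## Robot

A 6-joint arm with a two-finger parallel gripper is mounted at the origin on the work surface. World frame = base frame: x ahead of the robot, y to its left, z up, the work surface at z = 0. Lengths are in m, angles in rad, forces in N, time in s.
With the tool pointing down it reaches from about 0.275 to 0.85 m from the base axis. Payload 19 kg.
Tool frame: the origin (TCP) lies midway between the tips of the shut fingers; the grasp point (between the pads) lies 19 mm behind it (r.pinch_z is the z of the grasp point in the tool frame, in m); z points along the fingers, y is the direction in which the jaws open and shut (so a half turn about z gives the same grasp; the last joint's range is limited). The gripper opens to 85 mm and grips with 20 to 120 N. Pads are 22 mm wide; open, the fingers measure 114 mm over their backs; the gripper's body (76 mm by 85 mm) begins 54 mm behind the grasp point. The pads swing forward as they close: fully open they stand 13 mm farther back than shut.
Start: joints at [-1.327, 0.15, 1.437, -0, 1.554, -0.134], TCP at [0.212, -0.534, 0.196] pointing down, gripper open.
Joint ranges: [-2.8, 2.8], [-0.68, 2.1], [0.12, 2.68], [-1.39, 4.53], [0.16, 2.79], [-2.81, 2.81]. Speed limits (rad/s): [1.89, 1.89, 2.22, 3.01, 3.01, 3.01].

## Interface

Orientations are given as [roll, pitch, yaw] about the fixed x, y, z axes, in that order (R = Rz(yaw) Ry(pitch) Rx(roll)).
In Python, from workcell import monitor, eyes, r gives the robot as it stands.
- The arm moves only by the shell command python3 -m inch 'ROWS' [FORCE]. ROWS is JSON, a list of rows, each an object of numbers: "tx", "ty", "tz": the shift along the world's x, y, z in cm; "rx", "ry", "rz": the turn, a rotation vector about the world's x, y, z in rad; "grip": the finger opening in cm, from 0 to 8.54. A call has 1 to 5 rows; each row shifts and turns the commanded pose from where the row before left it; what a row does not reach is not made up. A row lasts 1/10 s, in which the tool goes at most 50 mm and 8.59 degrees, less where a joint would pass 70% of its speed; a pose out of reach is approached as far as the arm can. A call with a gripper value outside its range is refused whole. The fingers move at their own pace and stop on an object; FORCE is the grip in N (left out, the last holds). Time passes only in rows, so rows that do not move let the fingers close. It gives the time, the measured TCP pose, the force and the opening at its end, in the units of the state.
- monitor.get_state(): the state, without advancing time (a new reading comes with each control period).
- eyes.capture(name): name is "scene" or "top"; returns the picture (384x512x3 uint8, red, green, blue); there is no depth.
- eyes.calibration(name): a dict with "fx", "fy", "cx", "cy" (pixels), "world_from_camera" (4x4, takes a point from camera to world coordinates). Camera axes: x right, y down, z forward; pixel columns grow to the right and rows downward; lengths in m; the calibration is good to about 2 mm. A picture is of the moment at which its call begins. calibration takes no time and is no camera call.
- r.finish_job(): hands the job in, once; it reports no verdict.
The state is a dict: "t": time; "joint_positions": joint angles; "joint_vel": joint speeds; "effort": joint torques, N m; "ee_pos": TCP position; "orientation": TCP orientation; "ft_force": force on the tool from outside, world axes, zero at the start; "moment": the same for the moment, N m; "finger_gap": opening from 0.0 (shut) to 1.0 (fully open).
Only numpy, scipy, OpenCV 4.12 (cv2) and the standard library are available. Lean on these libraries where they do the work, as an engineer would, in place of code of your own. Each camera call takes 0.05 s, during which the arm holds its last target.

## Working session

There is one attempt and no reset: what is moved stays moved. The work goes in short steps, Python scripts to look and compute and a shell command to move; the robot and the scene stay as the last step left them, time stands still between calls to the robot, and variables do not carry over. Pictures are saved under pics/ and viewed, and the job is handed in when it is done.

```bash
ls; mkdir -p pics; python3 - <<'E'
from workcell import monitor, eyes, r
import cv2,numpy as np
for n in("scene","top"):
    im=eyes.capture(n); cv2.imwrite(f"pics/{n}0.png",cv2.resize(im[:,:,::-1],(800,600),interpolation=cv2.INTER_CUBIC))
    np.save(f"pics/{n}0.npy",im)
    c=eyes.calibration(n);print(n,{k:np.round(v,4).tolist() for k,v in c.items()})
print(monitor.get_state(), r.pinch_z)
E
```

```text
pics
scene {'fx': 432.6284, 'fy': 432.6284, 'cx': 258.6477, 'cy': 189.7289, 'world_from_camera': [[-0.306, 0.651, -0.6946, 1.1135], [0.9519, 0.1962, -0.2354, 0.1867], [-0.017, -0.7333, -0.6797, 0.7107], [0.0, 0.0, 0.0, 1.0]]}
top {'fx': 454.5824, 'fy': 454.5824, 'cx': 250.3009, 'cy': 205.0059, 'world_from_camera': [[0.0025, -0.9975, 0.0707, 0.4098], [-1.0, -0.0021, 0.0053, -0.0084], [-0.0052, -0.0707, -0.9975, 1.1123], [0.0, 0.0, 0.0, 1.0]]}
{'t': 0.1, 'joint_positions': array([-1.32699070e+00,  1.50935554e-01,  1.43795388e+00,  6.52770952e-06,
        1.55381858e+00, -1.34018524e-01]), 'joint_vel': array([-0.00098729, -0.00083131, -0.00118481,  0.00010712, -0.00080043,
        0.00018263]), 'effort': array([ 5.42991344e-03, -7.14383268e+01, -5.71793711e+01, -2.76677483e-04,
        7.03121405e-03,  5.98872316e-05]), 'ee_pos': array([ 0.21202623, -0.53419581,  0.19574263]), 'orientation': array([-3.14048817e+00, -1.55499087e-04,  3.77823946e-01]), 'ft_force': array([ 0.42296079,  0.01161269, -0.01946547]), 'moment': array([-0.01619096, -0.03799702,  0.04198987]), 'finger_gap': 0.9994684452894926} -0.0187
```

View pics/scene0.png

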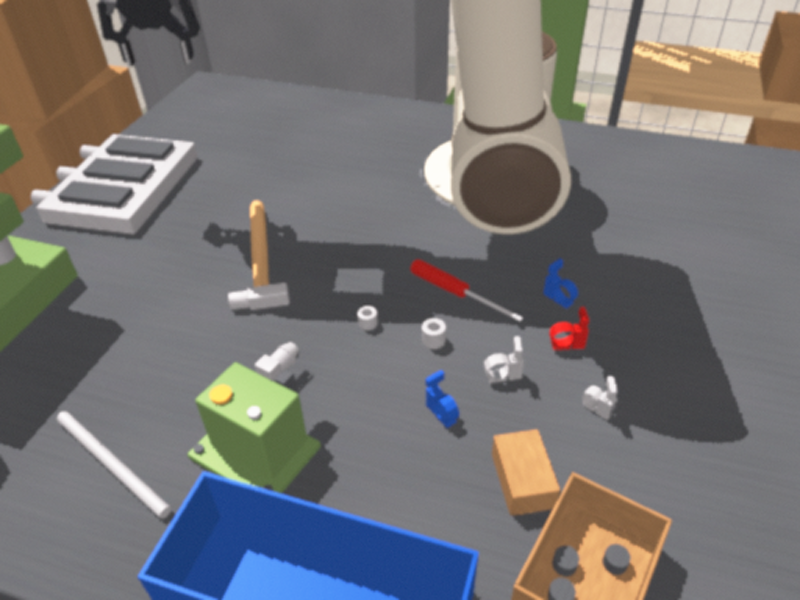

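View pics/top0.png

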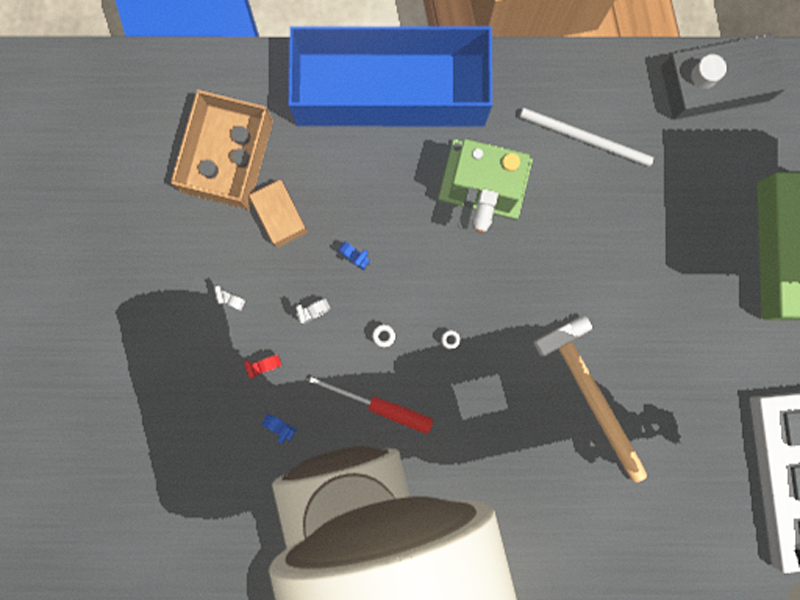

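Candidates are two grey clamps. In the scene view they are at (503,365) and (600,397), and in the top view at (312,308) and (228,297). The first looks larger. The blue and red ones are decoys. I'll confirm with enlarged crops.

```bash
python3 - <<'E'
import cv2,numpy as np
s=np.load("pics/scene0.npy")[:,:,::-1];t=np.load("pics/top0.npy")[:,:,::-1]
def cr(im,x0,y0,w,h,k): return cv2.resize(im[y0:y0+h,x0:x0+w],None,fx=k,fy=k,interpolation=cv2.INTER_CUBIC)
a=cr(s,300,205,100,65,8);b=cr(t,130,175,100,37,8)
cv2.imwrite("pics/crop1.png",a);cv2.imwrite("pics/crop2.png",b)
cv2.imwrite("pics/crop3.png",cr(t,270,80,80,75,8)); cv2.imwrite("pics/crop4.png",cr(s,120,205,90,75,8))
E
```

```text
(no output)
```

View pics/crop1.png

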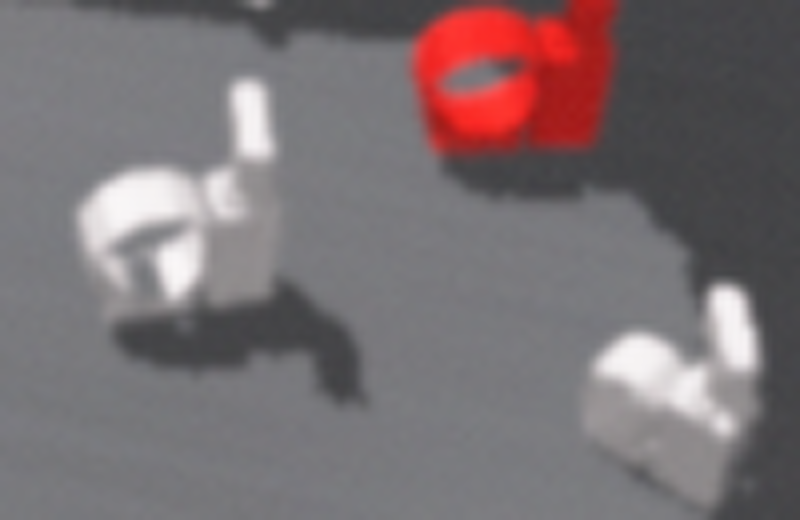

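View pics/crop2.png

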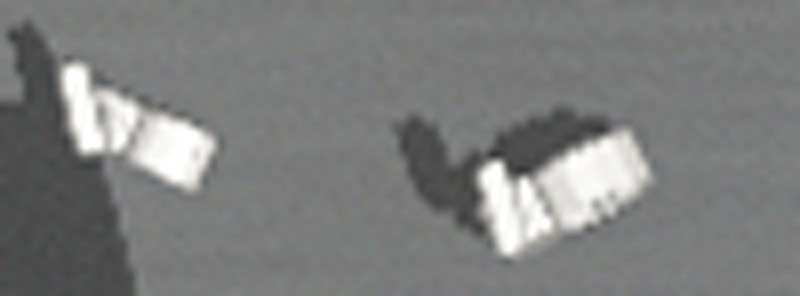

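View pics/crop3.png

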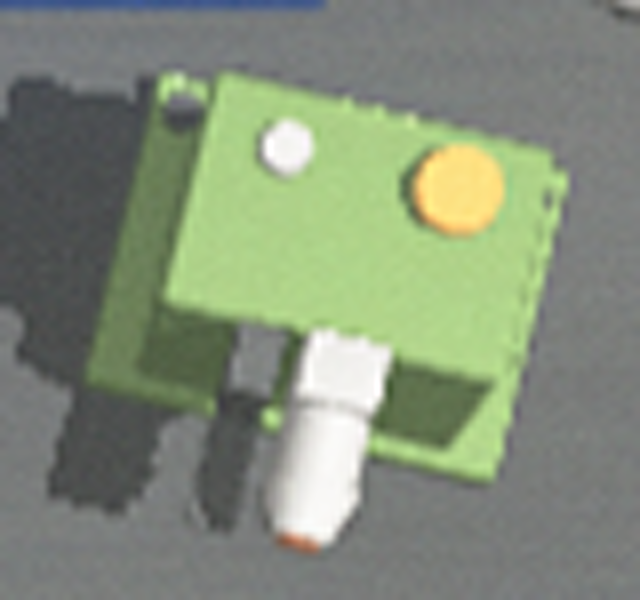

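View pics/crop4.png

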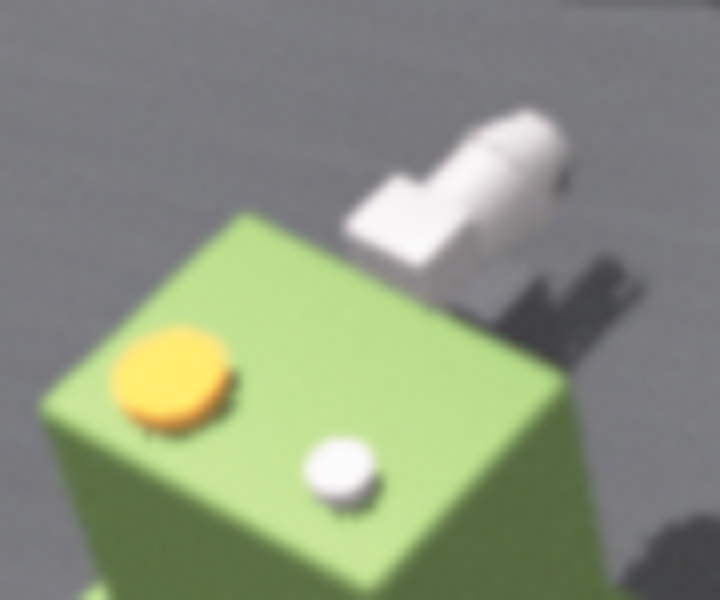

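The larger clamp is confirmed: its ring is visibly bigger (top crop, ring at about (595,185)/8, housing and wing at about (505,215)/8). Port: the stub runs from (345,350) to (300,540) in its crop, with the dark ledge on its left. Next I'll fit models of both to the two views.

```bash
cat > fit.py <<'E'
import cv2,numpy as np
from scipy.optimize import minimize
from workcell import eyes
S=8
CAL={n:eyes.calibration(n) for n in("scene","top")}
def proj(n,P):
    c=CAL[n];T=np.linalg.inv(c["world_from_camera"]);q=np.asarray(P)@T[:3,:3].T+T[:3,3]
    return np.c_[c["fx"]*q[:,0]/q[:,2]+c["cx"],c["fy"]*q[:,1]/q[:,2]+c["cy"]]
def box(x0,x1,y0,y1,z0,z1): return np.array([[x,y,z] for x in(x0,x1) for y in(y0,y1) for z in(z0,z1)])/1e3
def cyl(x0,r0,x1,r1,cy=0,cz=0,N=32):
    a=np.linspace(0,2*np.pi,N,endpoint=False)
    return np.vstack([np.c_[np.full(N,x),cy+r*np.cos(a),cz+r*np.sin(a)] for x,r in((x0,r0),(x1,r1))])/1e3
def rz(a): c,s=np.cos(a),np.sin(a);return np.array([[c,-s,0],[s,c,0],[0,0,1]])
def place(P,x,y,z,yaw): return P@rz(yaw).T+[x,y,z]
def render(n,parts,roi,holes=()):
    x0,y0,w,h=roi;m=np.zeros((h*S,w*S),np.uint8)
    for P in parts:
        p=(proj(n,P)+.5-[x0,y0])*S-.5
        cv2.fillConvexPoly(m,cv2.convexHull(np.round(p*16).astype(np.int32)),255,shift=4)
    return cv2.resize(m,(w,h),interpolation=cv2.INTER_AREA)/255.
def clamp_parts(wa=0.1):
    st=cyl(0,4,1,4)
    a=np.linspace(0,2*np.pi,16,endpoint=False)
    stem=np.vstack([np.c_[4*np.cos(a),24+4*np.sin(a),np.full(16,z)] for z in(36,50)])/1e3
    wing=box(-13,13,-4,4,50,64)@rz(-wa).T+[0,.024,0]
    return [cyl(-8,17.2,8,17.2,0,22),box(-8,8,15,33,0,36),stem,wing,box(-8,8,-8,17,0,8)]
E
cat > f1.py <<'E'
from fit import *
I={n:cv2.GaussianBlur(np.load(f"pics/{n}0.npy").astype(float),(3,3),.3) for n in CAL}
# clamp alphas
ROI={"top":(180,180,45,35),"scene":(300,210,45,45)}
A={}
for n,(x,y,w,h) in ROI.items():
    g=I[n][y:y+h,x:x+w].mean(2);bg=np.median(g);print(n,bg,g.max())
    A[n]=np.clip((g-bg-6)/(35 if n=="top" else 30),0,1)
def cost(p,names=("top","scene")):
    parts=[place(P,p[0],p[1],0,p[2]) for P in clamp_parts(p[3])]
    return sum(((render(n,parts,ROI[n])-A[n])**2).sum() for n in names)
c=CAL["top"]
W=c["world_from_camera"]
def back(n,u,v,z):
    c=CAL[n];W=c["world_from_camera"];d=W[:3,:3]@[(u-c["cx"])/c["fx"],(v-c["cy"])/c["fy"],1];return W[:3,3]+d*(z-W[2,3])/d[2]
p0=back("top",130+595/8,175+185/8,.03);print("init",p0)
for nm in(("top","scene"),("top",),("scene",)):
    best=None
    for y0 in(.2,.35,.5):
        r=minimize(cost,[p0[0],p0[1],y0,.1],args=(nm,),method="Nelder-Mead",options=dict(initial_simplex=np.array([[p0[0],p0[1],y0,.1]]+[[p0[0]+a,p0[1]+b,y0+c_,.1+d] for a,b,c_,d in((.006,0,0,0),(0,.006,0,0),(0,0,.15,0),(0,0,0,.15))]),xatol=1e-5,fatol=1e-3,maxiter=400))
        if best is None or r.fun<best.fun: best=r
    print(nm,best.x.round(4),round(best.fun,2))
    if len(nm)==2: b2=best
vis=[]
for n in ROI:
    parts=[place(P,b2.x[0],b2.x[1],0,b2.x[2]) for P in clamp_parts(b2.x[3])]
    R=render(n,parts,ROI[n]);v=np.dstack([A[n]*0,A[n],R])*255
    vis.append(cv2.resize(cv2.copyMakeBorder(v,0,45-v.shape[0],0,0,0),None,fx=8,fy=8,interpolation=cv2.INTER_NEAREST))
cv2.imwrite("pics/fit1.png",np.hstack(vis))
E
python3 f1.py
```

```text
top 122.9758165236973 254.450067560005
scene 125.01398288660134 246.6589843378139
init [0.50279874 0.10719042 0.03      ]
('top', 'scene') [0.5042 0.1094 0.4619 0.1335] 117.64
('top',) [0.506  0.1099 0.48   0.0602] 4.95
('scene',) [0.5018 0.1087 0.4799 0.205 ] 77.81[ WARN:0@5.130] global loadsave.cpp:1063 imwrite_ Unsupported depth image for selected encoder is fallbacked to CV_8U.
```

View pics/fit1.png

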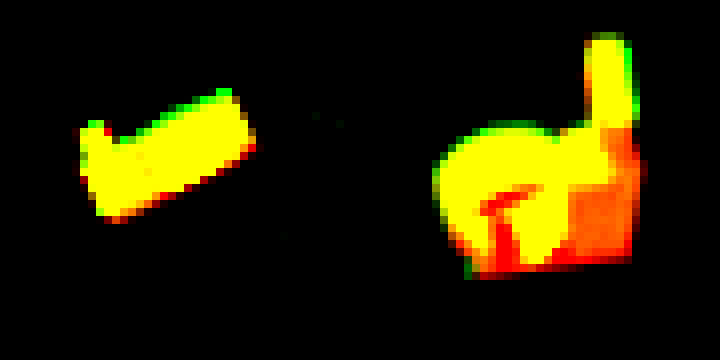

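The clamp fit is good in the top view. The views differ by about 4 mm in x, which is calibration error along the uncritical ring axis. Next, the port.

```bash
cat > f2.py <<'E'
from fit import *
I={n:np.load(f"pics/{n}0.npy").astype(float) for n in CAL}
ROI={"top":(270,80,80,75),"scene":(120,205,95,75)}
A={};G={}
for n,(x,y,w,h) in ROI.items():
    im=I[n][y:y+h,x:x+w];g=im.mean(2);sat=im.max(2)-im.min(2)
    A[n]=np.clip((g-130)/40,0,1)*(sat<30+0*g)
    G[n]=((im[:,:,1]-im[:,:,2]>50)&(im[:,:,1]>165)).astype(np.uint8)
    G[n]=cv2.morphologyEx(cv2.copyMakeBorder(G[n],20,20,20,20,0),cv2.MORPH_CLOSE,np.ones((13,13)))[20:-20,20:-20].astype(float)
    # keep blob: remove small bits
    k,l,st,_=cv2.connectedComponentsWithStats((A[n]>.3).astype(np.uint8))
    print(n,[s.tolist() for s in st[1:] if s[4]>8])
    cv2.imwrite(f"pics/seg_{n}.png",cv2.resize((np.dstack([0*A[n],A[n],G[n]])*255).astype(np.uint8),None,fx=6,fy=6,interpolation=cv2.INTER_NEAREST))
np.savez("pics/seg.npz",At=A["top"],As=A["scene"],Gt=G["top"],Gs=G["scene"])
E
python3 f2.py; python3 -c "
import cv2,numpy as np
a=cv2.imread('pics/seg_top.png');b=cv2.imread('pics/seg_scene.png')
c=np.hstack([a,b]);cv2.imwrite('pics/seg.png',cv2.resize(c,(800,int(c.shape[0]*800/c.shape[1]))))"
```

```text
top [[32, 15, 7, 7, 35], [34, 41, 15, 27, 265]]
scene [[43, 13, 28, 22, 304], [38, 55, 9, 8, 56]]
```

View pics/seg.png

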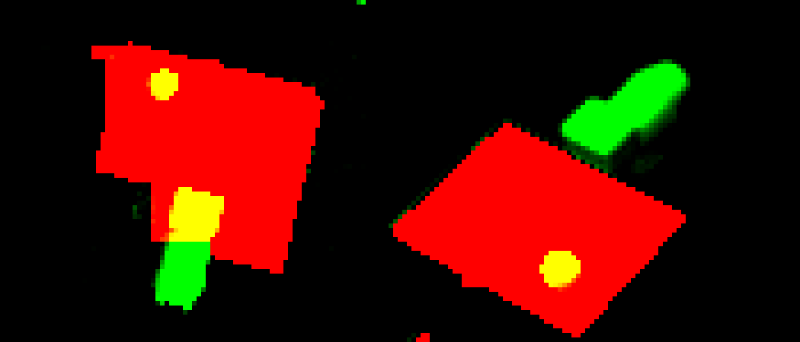

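```bash
cat > f3.py <<'E'
from fit import *
from f1b import back
z=np.load("pics/seg.npz");ROI={"top":(270,80,80,75),"scene":(120,205,95,75)}
A={"top":z["At"].copy(),"scene":z["As"].copy()}
for n,keep in(("top",(33,40,50,69)),("scene",(42,12,72,36))):
    m=np.zeros_like(A[n]);x0,y0,x1,y1=keep;m[y0:y1,x0:x1]=1;A[n]*=m
def parts(p):
    P=[cyl(-26,9,-13,14,0,95),cyl(-13,14,-10,14,0,95),cyl(-10,12.5,10,12.5,0,95),box(10,30,-12,12,78,112)]
    return [place(q,p[0],p[1],0,p[2]) for q in P]
def cost(p,nm): return sum(((render(n,parts(p),ROI[n])-A[n])**2).sum() for n in nm)
# edges
def edge(n,pts,org):
    P=[back(n,org[0]+u/8-.44,org[1]+v/8-.44,.1) for u,v in pts];d=P[1]-P[0];return P,np.arctan2(d[1],d[0])
for n,pts,org in (("top",[(495,378),(165,302)],(270,80)),("scene",[(245,212),(570,378)],(120,205)),("top",[(165,302),(222,75)],(270,80)),("scene",[(570,378),(370,590)],(120,205))):
    P,a=edge(n,pts,org);print(n,np.round(P,4).tolist(),a)
p0=back("top",270+330/8,80+435/8,.105)
for nm in(("top","scene"),("top",),("scene",)):
    s0=np.array([p0[0],p0[1],-.23])
    r=minimize(cost,s0,args=(nm,),method="Nelder-Mead",options=dict(initial_simplex=np.vstack([s0,s0+[.006,0,0],s0+[0,.006,0],s0+[0,0,.1]]),xatol=1e-5,fatol=1e-3))
    print(nm,r.x.round(4),r.fun)
    if len(nm)==1:
        n=nm[0];R=render(n,parts(r.x),ROI[n]);cv2.imwrite(f"pics/pf_{n}.png",cv2.resize((np.dstack([0*R,A[n],R])*255).astype(np.uint8),None,fx=8,fy=8,interpolation=cv2.INTER_NEAREST))
E
cat > f1b.py <<'E'
from fit import *
def back(n,u,v,z):
    c=CAL[n];W=c["world_from_camera"];d=W[:3,:3]@[(u-c["cx"])/c["fx"],(v-c["cy"])/c["fy"],1];return W[:3,3]+d*(z-W[2,3])/d[2]
E
python3 f3.py;python3 -c "
import cv2,numpy as np
a=cv2.imread('pics/pf_top.png');b=cv2.imread('pics/pf_scene.png')
c=np.hstack([a,b]);cv2.imwrite('pics/pf.png',cv2.resize(c,(800,int(c.shape[0]*800/c.shape[1]))))"
```

```text
top [[0.659, -0.1858, 0.1], [0.6807, -0.0928, 0.1]] 1.3416136219664365
scene [[0.6582, -0.1863, 0.1], [0.6816, -0.0916, 0.1]] 1.3290379289771144
top [[0.6807, -0.0928, 0.1], [0.7462, -0.1092, 0.1]] -0.24552163226428161
scene [[0.6816, -0.0916, 0.1], [0.7471, -0.1086, 0.1]] -0.25354520848341655
('top', 'scene') [ 0.6371 -0.1386 -0.2134] 226.2415681468666
('top',) [ 0.6395 -0.1378 -0.2353] 28.00603013264129
('scene',) [ 0.6333 -0.1404 -0.1699] 169.44074370434447
```

View pics/pf.png

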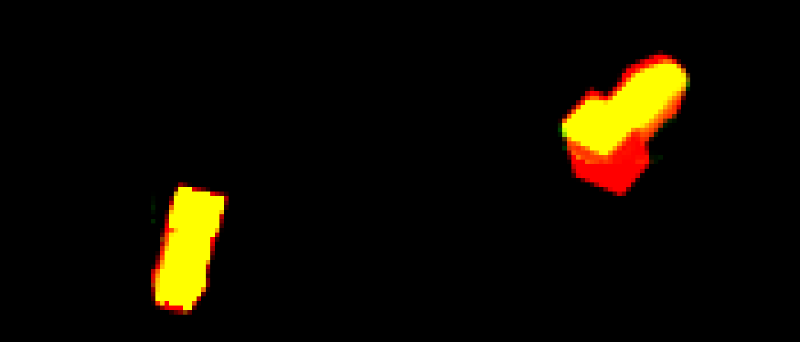

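Block edges agree between the views to about 1 mm. Port: neck at about (0.6395, -0.138), yaw about -0.24. The block front computes to 29.5 mm from the neck, against 30 given. I'll move above the clamp, turning a half turn on the way so joint 6 has room for the screw later.

```bash
python3 -m inch '[{"tx":1.2,"ty":2.7,"rz":0.135},{"tx":1.2,"ty":2.7,"rz":0.135},{"tx":1.2,"ty":2.7,"rz":0.135},{"tx":1.2,"ty":2.7,"rz":0.135},{"tx":1.2,"ty":2.7,"rz":0.135}]' 40
python3 -m inch '[{"tx":1.2,"ty":2.7,"rz":0.135},{"tx":1.2,"ty":2.7,"rz":0.135},{"tx":1.2,"ty":2.7,"rz":0.135},{"tx":1.2,"ty":2.7,"rz":0.135},{"tx":1.2,"ty":2.7,"rz":0.135}]'
python3 -m inch '[{"tx":1.2,"ty":2.7,"rz":0.135},{"tx":1.2,"ty":2.7,"rz":0.135},{"tx":1.2,"ty":2.7,"rz":0.135},{"tx":1.2,"ty":2.7,"rz":0.135},{"tx":1.2,"ty":2.7,"rz":0.135}]'
python3 -m inch '[{"tx":1.2,"ty":2.7,"rz":0.135},{"tx":1.2,"ty":2.7,"rz":0.135},{"tx":1.2,"ty":2.7,"rz":0.135},{"tx":1.2,"ty":2.7,"rz":0.135},{"tx":1.2,"ty":2.7,"rz":0.135}]'
python3 -m inch '[{"tx":1.2,"ty":2.7,"rz":0.135},{"tx":1.2,"ty":2.7,"rz":0.135},{"tx":1.2,"ty":2.7,"rz":0.135},{"tx":1.2,"ty":2.7,"rz":0.135},{}]'; python3 -c "
from workcell import monitor;print(monitor.get_state())"
```

```text
{'t': 0.1, 'joint_positions': array([-1.32699070e+00,  1.50935554e-01,  1.43795388e+00,  6.52770952e-06,
        1.55381858e+00, -1.34018524e-01]), 'joint_vel': array([-0.00098729, -0.00083131, -0.00118481,  0.00010712, -0.00080043,
        0.00018263]), 'effort': array([ 5.42991344e-03, -7.14383268e+01, -5.71793711e+01, -2.76677483e-04,
        7.03121405e-03,  5.98872316e-05]), 'ee_pos': array([ 0.21202623, -0.53419581,  0.19574263]), 'orientation': array([-3.14048817e+00, -1.55499087e-04,  3.77823946e-01]), 'ft_force': array([ 0.42296079,  0.01161269, -0.01946547]), 'moment': array([-0.01619096, -0.03799702,  0.04198987]), 'finger_gap': 0.9994684452894926}$[0]: bad value
$[0]: bad value
$[0]: bad value
$[0]: bad value
$[0]: bad value
```

```bash
python3 -m inch '[{"tx":1.2,"ty":2.7,"tz":0,"rx":0,"ry":0,"rz":0.135,"grip":8.5}]' 40; python3 -m inch --help; python3 -m inch '[{"tx":1.2,"ty":2.7,"rz":0.135,"grip":8.5}]'
```

```text
t: 0.2
ee_pos: [0.2231, -0.5085, 0.1952]
orientation: [-3.14, 0.0, 0.511]
ft_force: [1.1, 0.5, 0.3]
finger_gap: 0.994invalid input: not JSON, or not a number
$[0]: bad value
```

Every key is required, so I'll write full rows.

```bash
python3 -m inch '[{"tx":1.2,"ty":2.7,"tz":0,"rx":0,"ry":0,"rz":0.135,"grip":8.5},{"tx":1.2,"ty":2.7,"tz":0,"rx":0,"ry":0,"rz":0.135,"grip":8.5},{"tx":1.2,"ty":2.7,"tz":0,"rx":0,"ry":0,"rz":0.135,"grip":8.5},{"tx":1.2,"ty":2.7,"tz":0,"rx":0,"ry":0,"rz":0.135,"grip":8.5},{"tx":1.2,"ty":2.7,"tz":0,"rx":0,"ry":0,"rz":0.135,"grip":8.5}]'
python3 -m inch '[{"tx":1.2,"ty":2.7,"tz":0,"rx":0,"ry":0,"rz":0.135,"grip":8.5},{"tx":1.2,"ty":2.7,"tz":0,"rx":0,"ry":0,"rz":0.135,"grip":8.5},{"tx":1.2,"ty":2.7,"tz":0,"rx":0,"ry":0,"rz":0.135,"grip":8.5},{"tx":1.2,"ty":2.7,"tz":0,"rx":0,"ry":0,"rz":0.135,"grip":8.5},{"tx":1.2,"ty":2.7,"tz":0,"rx":0,"ry":0,"rz":0.135,"grip":8.5}]'
python3 -m inch '[{"tx":1.2,"ty":2.7,"tz":0,"rx":0,"ry":0,"rz":0.135,"grip":8.5},{"tx":1.2,"ty":2.7,"tz":0,"rx":0,"ry":0,"rz":0.135,"grip":8.5},{"tx":1.2,"ty":2.7,"tz":0,"rx":0,"ry":0,"rz":0.135,"grip":8.5},{"tx":1.2,"ty":2.7,"tz":0,"rx":0,"ry":0,"rz":0.135,"grip":8.5},{"tx":1.2,"ty":2.7,"tz":0,"rx":0,"ry":0,"rz":0.135,"grip":8.5}]'
python3 -m inch '[{"tx":1.2,"ty":2.7,"tz":0,"rx":0,"ry":0,"rz":0.135,"grip":8.5},{"tx":1.2,"ty":2.7,"tz":0,"rx":0,"ry":0,"rz":0.135,"grip":8.5},{"tx":1.2,"ty":2.7,"tz":0,"rx":0,"ry":0,"rz":0.135,"grip":8.5},{"tx":1.2,"ty":2.7,"tz":0,"rx":0,"ry":0,"rz":0.135,"grip":8.5},{"tx":1.2,"ty":2.7,"tz":0,"rx":0,"ry":0,"rz":0.135,"grip":8.5}]'
python3 -m inch '[{"tx":1.2,"ty":2.7,"tz":0,"rx":0,"ry":0,"rz":0.135,"grip":8.5},{"tx":1.2,"ty":2.7,"tz":0,"rx":0,"ry":0,"rz":0.135,"grip":8.5},{"tx":1.2,"ty":2.7,"tz":0,"rx":0,"ry":0,"rz":0.135,"grip":8.5},{"tx":0,"ty":0,"tz":0,"rx":0,"ry":0,"rz":0,"grip":8.5},{"tx":0,"ty":0,"tz":0,"rx":0,"ry":0,"rz":0,"grip":8.5}]'; python3 -c "
from workcell import monitor;s=monitor.get_state();print(s['ee_pos'],s['orientation'],s['joint_positions'],s['ft_force'],s['moment'])"
```

```text
t: 0.7
ee_pos: [0.2843, -0.3712, 0.196]
orientation: [-3.141, -0.0, 1.193]
ft_force: [0.7, -0.3, -0.2]
finger_gap: 0.993
t: 1.2
ee_pos: [0.3443, -0.2362, 0.1961]
orientation: [-3.141, -0.0, 1.868]
ft_force: [0.9, -0.1, 2.1]
finger_gap: 0.998
t: 1.7
ee_pos: [0.4043, -0.1012, 0.1962]
orientation: [-3.141, -0.0, 2.543]
ft_force: [0.5, -0.6, -0.1]
finger_gap: 0.991
t: 2.2
ee_pos: [0.4643, 0.0339, 0.1961]
orientation: [-3.142, -0.0, -3.065]
ft_force: [-1.2, -1.2, 1.4]
finger_gap: 0.997
t: 2.7
ee_pos: [0.4999, 0.1139, 0.1958]
orientation: [3.141, -0.001, -2.665]
ft_force: [-0.2, -0.7, -0.4]
finger_gap: 0.994
[0.49985108 0.1138581  0.19577691] [ 3.14141096e+00 -1.10330827e-03 -2.66547770e+00] [ 7.37750037e-02  2.09615088e-02  1.57856270e+00 -2.64944983e-04
  1.54315479e+00 -1.97312871e+00] [-0.18804651 -0.73106203 -0.42452982] [-0.03368333 -0.01314625 -0.03450021]
```

```bash
python3 -m inch '[{"tx":0.11,"ty":0.27,"tz":-3,"rx":0,"ry":0,"rz":0,"grip":8.5},{"tx":0,"ty":0,"tz":-4,"rx":0,"ry":0,"rz":0,"grip":8.5},{"tx":0,"ty":0,"tz":-4,"rx":0,"ry":0,"rz":0,"grip":8.5},{"tx":0,"ty":0,"tz":-1.1,"rx":0,"ry":0,"rz":0,"grip":8.5},{"tx":0,"ty":0,"tz":0,"rx":0,"ry":0,"rz":0,"grip":8.5}]'
python3 - <<'E'
from workcell import eyes
import cv2,numpy as np
s=eyes.capture("scene")[:,:,::-1];t=eyes.capture("top")[:,:,::-1]
cv2.imwrite("pics/pre.png",np.hstack([cv2.resize(s[185:275,270:370],(400,360),interpolation=3),cv2.resize(t[150:240,150:250],(400,360),interpolation=3)]))
E
```

```text
t: 3.2
ee_pos: [0.5005, 0.1156, 0.0747]
orientation: [3.141, -0.002, -2.667]
ft_force: [0.4, -0.4, 1.4]
finger_gap: 0.995
```

View pics/pre.png

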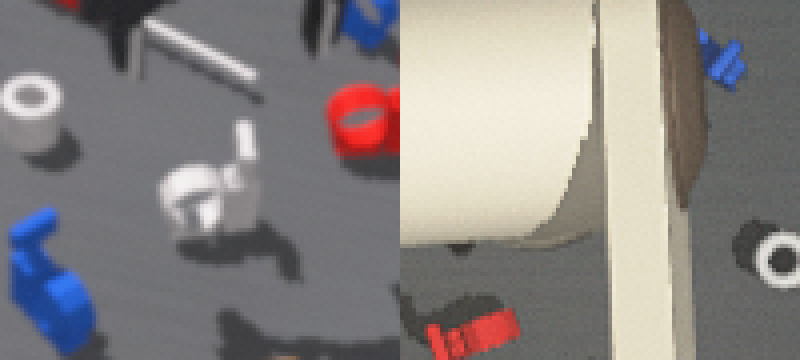

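The picture shows the fingertips at (130,72) and (322,45) in the left crop, straddling the clamp line. The fingers are still above it. I'll check this numerically by projecting them.

```bash
python3 - <<'E'
from fit import *
a=.475;d=np.array([-np.sin(a),np.cos(a),0]);c=np.array([.5005,.1156,.088])
P=np.array([c-.05*d,c+.05*d,[.5045-.029*d[0]*-1,.1095,.03]])
print((proj("scene",P)-[270,185])*4)
E
```

```text
[[117.77680379 119.0006944 ]
 [311.67828634  93.27053881]
 [198.06546353 168.44370226]]
```

```bash
python3 - <<'E'
from fit import *
s=eyes.capture("scene")[:,:,::-1].copy()
k=5;x0,y0=270,150
v=cv2.resize(s[y0:y0+110,x0:x0+120],None,fx=k,fy=k,interpolation=3)
a=.475;d=np.array([-np.sin(a),np.cos(a),0]);c=np.array([.5005,.1156,0])
for z in(.075,.088,.107,.12):
    for sg in(-1,1):
        p=(proj("scene",[c+sg*.0425*d+[0,0,z]])[0]+.5-[x0,y0])*k
        cv2.circle(v,tuple(p.astype(int)),3,(0,255,255),-1);cv2.putText(v,str(z),tuple(p.astype(int)+[5,0]),0,.35,(0,255,0))
cv2.imwrite("pics/tips.png",v)
E
```

```text
(no output)
```

View pics/tips.png

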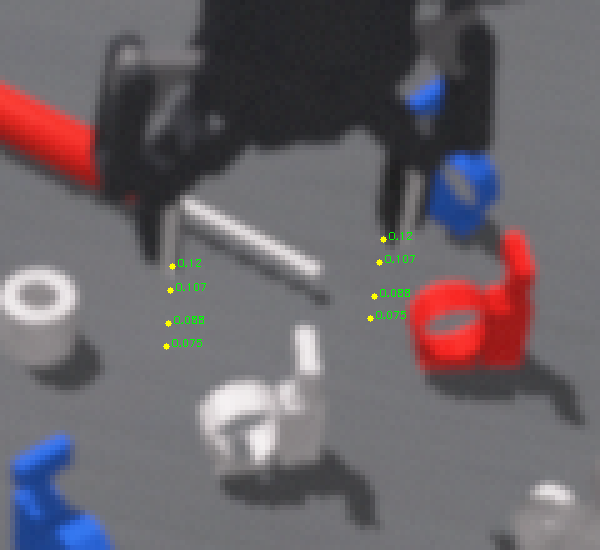

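The tips look about 30 mm higher than the TCP reading suggests. I'll go down partway and look again before trusting either figure.

```bash
python3 -m inch '[{"tx":0,"ty":0.1,"tz":-2,"rx":0,"ry":0,"rz":0,"grip":8.5},{"tx":0.05,"ty":0,"tz":-2,"rx":0,"ry":0,"rz":0,"grip":8.5},{"tx":0,"ty":0,"tz":0,"rx":0,"ry":0,"rz":0,"grip":8.5}]'
cat > tips.py <<'E'
from fit import *
import sys
from workcell import monitor
st=monitor.get_state();c=st["ee_pos"].copy();a=st["orientation"][2]
s=eyes.capture("scene")[:,:,::-1].copy()
k=5;x0,y0=270,150
v=cv2.resize(s[y0:y0+110,x0:x0+120],None,fx=k,fy=k,interpolation=3)
d=np.array([-np.sin(a),np.cos(a),0])
for z in(0,.013,.032,.045):
    for sg in(-1,1):
        p=(proj("scene",[c+sg*.0425*d+[0,0,z]])[0]+.5-[x0,y0])*k
        cv2.circle(v,tuple(p.astype(int)),3,(0,255,255),-1);cv2.putText(v,str(z),tuple(p.astype(int)+[5,0]),0,.35,(0,255,0))
cv2.imwrite(sys.argv[1],v);print(c,st["ft_force"],st["finger_gap"])
E
python3 tips.py pics/tips2.png
```

```text
t: 3.65
ee_pos: [0.5013, 0.1172, 0.0349]
orientation: [3.141, -0.001, -2.666]
ft_force: [-0.7, -0.0, 0.6]
finger_gap: 0.998
[0.5013348  0.11720126 0.03488951] [-0.71711331 -0.03118778  0.56291197] 0.9984229838407425
```

View pics/tips2.png

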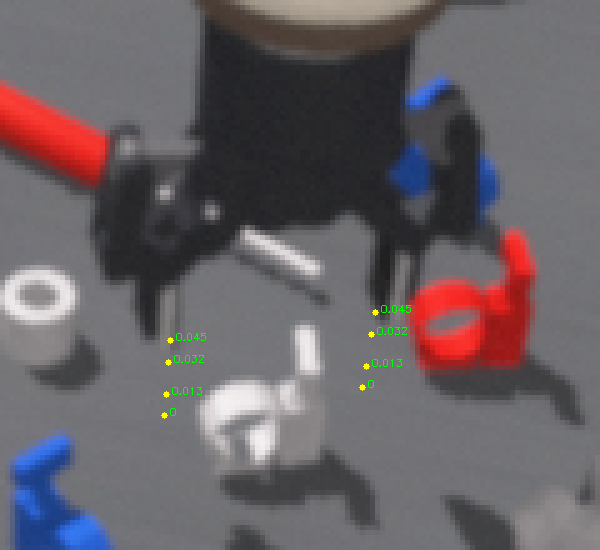

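```bash
python3 - <<'E'
from fit import *
s=eyes.capture("scene")[:,:,::-1];t=eyes.capture("top")[:,:,::-1]
cv2.imwrite("pics/full_s.png",cv2.resize(s[100:340,200:512],None,fx=2.5,fy=2.5,interpolation=3))
cv2.imwrite("pics/full_t.png",cv2.resize(t[100:340,100:400],None,fx=2.5,fy=2.5,interpolation=3))
E
```

```text
(no output)
```

View pics/full_s.png

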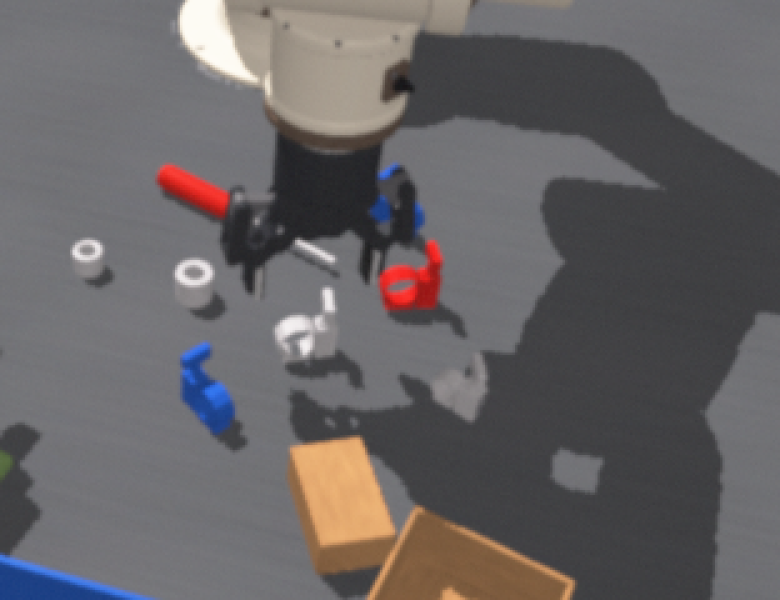

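View pics/full_t.png

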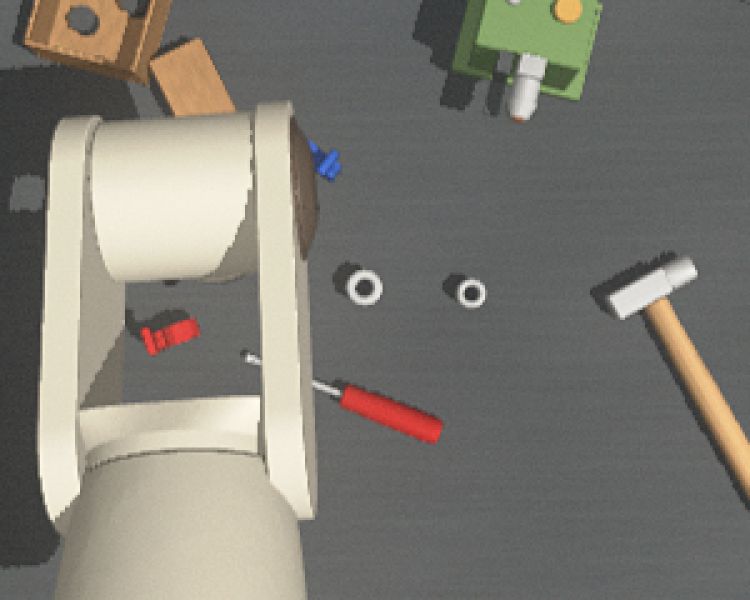

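```bash
python3 - <<'E'
from f1b import *
def b(u,v,z=0): return back("scene",200+u/2.5-.3,100+v/2.5-.3,z)
a=.475;R=rz(a)
w=[R@np.array([sx*.013,.024,0])+[.5045,.1095,.064] for sx in(-1,1)]
sh=b(360,386); print("wing ends",np.round(w,3).tolist(),"shadow",sh.round(3))
for e in w: print("L per z",((sh-e)/.064).round(3))
for z in (0,.03,.06,.09):
  print(z,"left finger tip px->",b(255,297,z).round(3),"right",b(372,283,z).round(3))
for q in((300,395),(290,400),(295,425),(405,378),(440,400)): print(q,b(*q).round(3))
E
```

```text
wing ends [[0.482, 0.125, 0.064], [0.505, 0.137, 0.064]] shadow [0.523 0.17  0.   ]
L per z [ 0.644  0.698 -1.   ]
L per z [ 0.283  0.512 -1.   ]
0 left finger tip px-> [0.45  0.062 0.   ] right [0.402 0.16  0.   ]
0.03 left finger tip px-> [0.478 0.068 0.03 ] right [0.432 0.161 0.03 ]
0.06 left finger tip px-> [0.506 0.073 0.06 ] right [0.462 0.162 0.06 ]
0.09 left finger tip px-> [0.534 0.078 0.09 ] right [0.492 0.163 0.09 ]
(300, 395) [ 0.547  0.124 -0.   ]
(290, 400) [0.554 0.117 0.   ]
(295, 425) [0.578 0.127 0.   ]
(405, 378) [0.504 0.204 0.   ]
(440, 400) [0.519 0.234 0.   ]
```

```bash
python3 - <<'E'
from fit import *
for z in(.09,.108,.13,.15,.18,.22): print(z,((proj("scene",[[.5013,.1172,z]])[0]+.5-[270,150])*5).round())
E
python3 -m inch '[{"tx":0,"ty":0,"tz":0,"rx":0,"ry":0,"rz":0,"grip":7}]'; ls .; python3 -c "
from workcell import r; print([a for a in dir(r) if a[0]!='_'])"
```

```text
0.09 [276. 309.]
0.108 [280. 277.]
0.13 [285. 236.]
0.15 [289. 198.]
0.18 [297. 139.]
0.22 [307.  55.]
t: 3.9
ee_pos: [0.5025, 0.1173, 0.0368]
orientation: [-3.141, 0.002, -2.665]
ft_force: [0.2, 0.1, -0.5]
finger_gap: 0.85
f1.py
f1b.py
f2.py
f3.py
fit.py
pics
tips.py
['Unreachable', 'finish_job', 'pinch_z']
```

Both the tips and the gripper body look about 35 mm too high. I'll go down gently, feeling for contact, and look again.

```bash
python3 -m inch '[{"tx":0,"ty":0,"tz":-1,"rx":0,"ry":0,"rz":0,"grip":8.5},{"tx":0,"ty":0,"tz":-0.8,"rx":0,"ry":0,"rz":0,"grip":8.5},{"tx":0,"ty":0,"tz":-0.7,"rx":0,"ry":0,"rz":0,"grip":8.5},{"tx":0,"ty":0,"tz":0,"rx":0,"ry":0,"rz":0,"grip":8.5}]'
python3 tips.py pics/tips3.png
```

```text
t: 4.3
ee_pos: [0.5009, 0.1172, 0.0089]
orientation: [3.141, -0.002, -2.665]
ft_force: [0.4, 0.1, -0.1]
finger_gap: 0.995
[0.50092591 0.11719622 0.0089253 ] [ 0.36160432  0.0525663  -0.09190107] 0.9953516493187947
```

View pics/tips3.png

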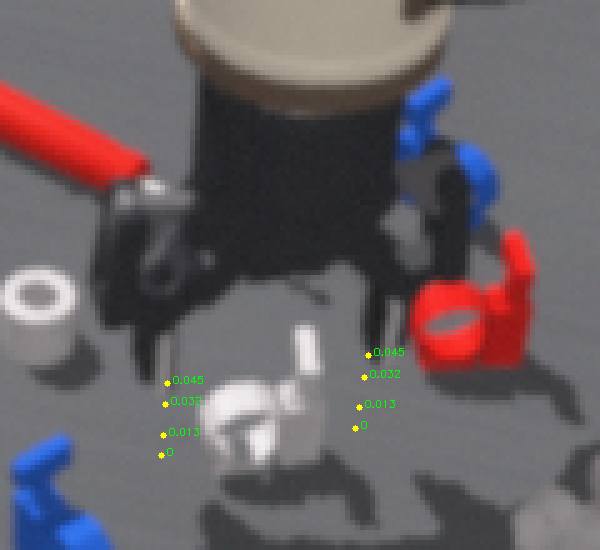

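```bash
python3 - <<'E'
from fit import *
for nm,P in (("H1",[.538,.1015,0]),("H2",[.499,.083,0])): print(nm,((proj("scene",[P])[0]+.5-[270,150])*5).round())
E
```

```text
H1 [202. 512.]
H2 [180. 434.]
```

The shadow confirms it: the fingertips are really at z of about 0.05 with the TCP at 0.009, so while open they stand farther back than stated. I'll step down in small steps, watching the force.

```bash
python3 -m inch '[{"tx":0,"ty":0,"tz":-0.3,"rx":0,"ry":0,"rz":0,"grip":8.5},{"tx":0,"ty":0,"tz":-0.3,"rx":0,"ry":0,"rz":0,"grip":8.5},{"tx":0,"ty":0,"tz":0,"rx":0,"ry":0,"rz":0,"grip":8.5}]'
python3 -m inch '[{"tx":0,"ty":0,"tz":-0.2,"rx":0,"ry":0,"rz":0,"grip":8.5},{"tx":0,"ty":0,"tz":-0.2,"rx":0,"ry":0,"rz":0,"grip":8.5},{"tx":0,"ty":0,"tz":0,"rx":0,"ry":0,"rz":0,"grip":8.5}]'
python3 tips.py pics/tips4.png
```

```text
t: 4.65
ee_pos: [0.5015, 0.1173, 0.0039]
orientation: [3.142, -0.0, -2.665]
ft_force: [-0.2, 0.2, -0.7]
finger_gap: 0.999
t: 4.95
ee_pos: [0.5015, 0.1173, 0.0]
orientation: [3.142, -0.0, -2.665]
ft_force: [-0.6, -0.9, 0.6]
finger_gap: 0.993
[5.01544188e-01 1.17267325e-01 1.43868556e-05] [-0.57419025 -0.86504491  0.63304417] 0.9926701320966437
```

View pics/tips4.png

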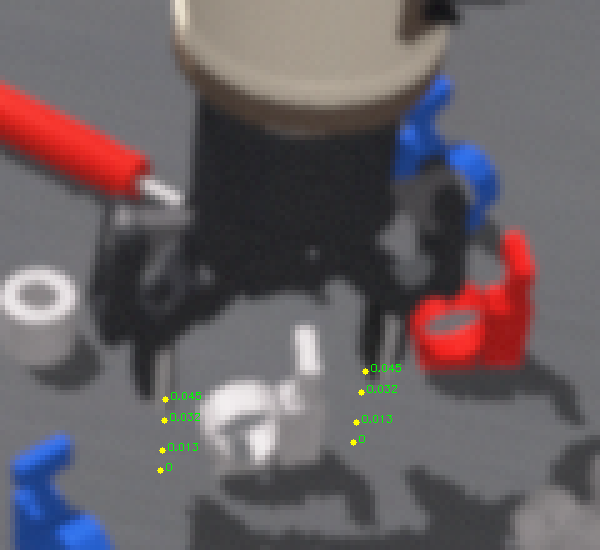

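```bash
python3 -m inch '[{"tx":0,"ty":0,"tz":-0.3,"rx":0,"ry":0,"rz":0,"grip":8.5},{"tx":0,"ty":0,"tz":-0.3,"rx":0,"ry":0,"rz":0,"grip":8.5},{"tx":0,"ty":0,"tz":0,"rx":0,"ry":0,"rz":0,"grip":8.5}]'
python3 -m inch '[{"tx":0,"ty":0,"tz":-0.3,"rx":0,"ry":0,"rz":0,"grip":8.5},{"tx":0,"ty":0,"tz":-0.3,"rx":0,"ry":0,"rz":0,"grip":8.5},{"tx":0,"ty":0,"tz":-0.3,"rx":0,"ry":0,"rz":0,"grip":8.5},{"tx":0,"ty":0,"tz":0,"rx":0,"ry":0,"rz":0,"grip":8.5}]'
python3 tips.py pics/tips5.png
```

```text
t: 5.3
ee_pos: [0.5014, 0.1172, -0.0063]
orientation: [3.141, -0.001, -2.665]
ft_force: [1.0, 0.2, -0.4]
finger_gap: 0.995
t: 5.7
ee_pos: [0.5014, 0.1173, -0.0152]
orientation: [3.141, -0.001, -2.665]
ft_force: [0.1, 0.2, 0.7]
finger_gap: 0.995
[ 0.5013999   0.1172648  -0.01522759] [0.10503454 0.23361599 0.72101962] 0.9953194330778294
```

View pics/tips5.png

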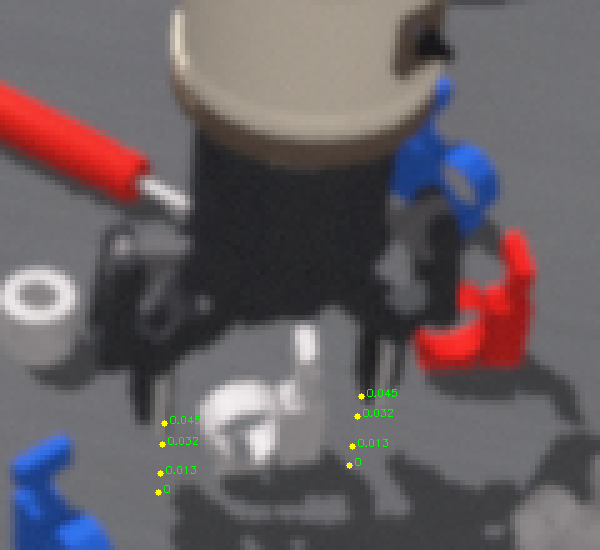

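The TCP reads -15 mm with no table contact, so the reading is biased by about 30 mm in z. I'll trust the picture and go about 14 mm lower.

```bash
python3 -m inch '[{"tx":0,"ty":0,"tz":-0.3,"rx":0,"ry":0,"rz":0,"grip":8.5},{"tx":0,"ty":0,"tz":-0.3,"rx":0,"ry":0,"rz":0,"grip":8.5},{"tx":0,"ty":0,"tz":0,"rx":0,"ry":0,"rz":0,"grip":8.5}]'
python3 -m inch '[{"tx":0,"ty":0,"tz":-0.2,"rx":0,"ry":0,"rz":0,"grip":8.5},{"tx":0,"ty":0,"tz":-0.2,"rx":0,"ry":0,"rz":0,"grip":8.5},{"tx":0,"ty":0,"tz":-0.2,"rx":0,"ry":0,"rz":0,"grip":8.5},{"tx":0,"ty":0,"tz":-0.1,"rx":0,"ry":0,"rz":0,"grip":8.5},{"tx":0,"ty":0,"tz":0,"rx":0,"ry":0,"rz":0,"grip":8.5}]'
python3 tips.py pics/tips6.png
```

```text
t: 6.05
ee_pos: [0.5014, 0.1172, -0.0212]
orientation: [3.141, -0.001, -2.665]
ft_force: [-0.7, 0.2, -0.1]
finger_gap: 0.996
t: 6.55
ee_pos: [0.5016, 0.1173, -0.0279]
orientation: [3.142, -0.0, -2.665]
ft_force: [0.5, 0.1, 0.1]
finger_gap: 0.993
[ 0.50157062  0.11727533 -0.02791031] [0.45713857 0.08482896 0.05614818] 0.9929939984267477
```

View pics/tips6.png

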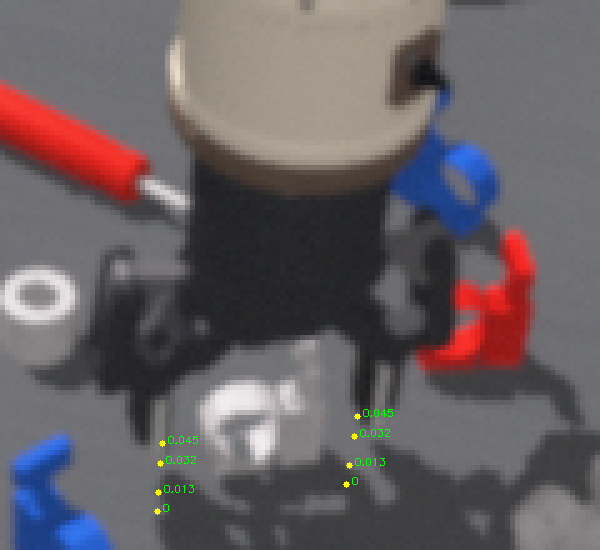

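```bash
python3 -m inch '[{"tx":0,"ty":0,"tz":-0.15,"rx":0,"ry":0,"rz":0,"grip":8.5},{"tx":0,"ty":0,"tz":-0.15,"rx":0,"ry":0,"rz":0,"grip":8.5},{"tx":0,"ty":0,"tz":0,"rx":0,"ry":0,"rz":0,"grip":6.5},{"tx":0,"ty":0,"tz":0,"rx":0,"ry":0,"rz":0,"grip":6.0}]' 30
python3 -m inch '[{"tx":0,"ty":0,"tz":0,"rx":0,"ry":0,"rz":0,"grip":5.6},{"tx":0,"ty":0,"tz":0,"rx":0,"ry":0,"rz":0,"grip":5.2},{"tx":0,"ty":0,"tz":0,"rx":0,"ry":0,"rz":0,"grip":4.5},{"tx":0,"ty":0,"tz":0,"rx":0,"ry":0,"rz":0,"grip":4.5}]'
python3 tips.py pics/tips7.png
```

```text
t: 7.0
ee_pos: [0.5017, 0.1173, -0.0308]
orientation: [-3.142, -0.0, -2.665]
ft_force: [-0.2, -0.6, -0.0]
finger_gap: 0.71
t: 7.4
ee_pos: [0.5017, 0.1174, -0.0305]
orientation: [-3.142, 0.0, -2.665]
ft_force: [-2.2, 2.4, 5.7]
finger_gap: 0.582
[ 0.50169224  0.11738878 -0.03052698] [-2.20920217  2.4261226   5.71947954] 0.5816276389778782
```

View pics/tips7.png

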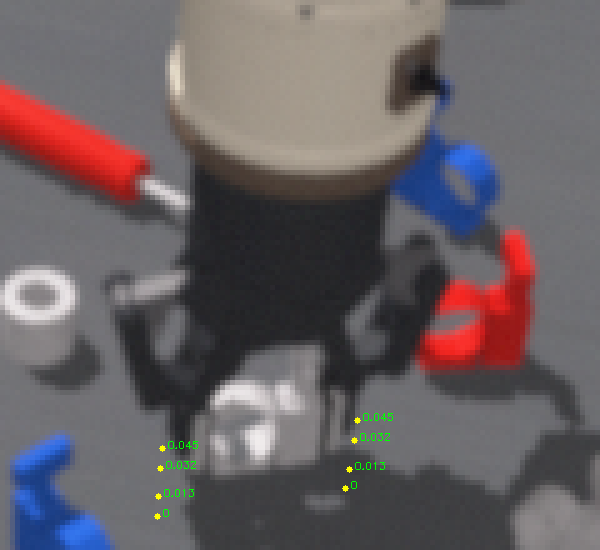

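The fingers stopped at 49.5 mm, which is the 50 mm grasp expected. I'll lift.

```bash
python3 -m inch '[{"tx":0,"ty":0,"tz":0,"rx":0,"ry":0,"rz":0,"grip":4},{"tx":0,"ty":0,"tz":1,"rx":0,"ry":0,"rz":0,"grip":4},{"tx":0,"ty":0,"tz":2,"rx":0,"ry":0,"rz":0,"grip":4},{"tx":0,"ty":0,"tz":3,"rx":0,"ry":0,"rz":0,"grip":4},{"tx":0,"ty":0,"tz":3,"rx":0,"ry":0,"rz":0,"grip":4}]' 60
python3 -m inch '[{"tx":0,"ty":0,"tz":3,"rx":0,"ry":0,"rz":0,"grip":4},{"tx":0,"ty":0,"tz":0,"rx":0,"ry":0,"rz":0,"grip":4},{"tx":0,"ty":0,"tz":0,"rx":0,"ry":0,"rz":0,"grip":4}]'
python3 - <<'E'
from fit import *
from workcell import monitor
print(monitor.get_state())
s=eyes.capture("scene")[:,:,::-1]
cv2.imwrite("pics/lift.png",cv2.resize(s[100:240,250:430],None,fx=4,fy=4,interpolation=3))
E
```

```text
t: 7.95
ee_pos: [0.5013, 0.1172, 0.0605]
orientation: [3.142, -0.001, -2.665]
ft_force: [0.1, 1.5, -1.9]
finger_gap: 0.574
t: 8.25
ee_pos: [0.5018, 0.1173, 0.0897]
orientation: [-3.141, 0.001, -2.665]
ft_force: [0.1, 1.3, -3.1]
finger_gap: 0.573
{'t': 8.25, 'joint_positions': array([ 8.00943208e-02,  8.73008616e-02,  1.72771728e+00, -1.76829880e-04,
        1.32545578e+00, -1.96685355e+00]), 'joint_vel': array([-0.00041746,  0.02548571,  0.02774676, -0.00063177, -0.00867275,
       -0.00074495]), 'effort': array([ 7.09556602e-02, -6.60196209e+01, -5.74735880e+01,  1.15720913e-02,
        2.39625676e-01,  9.38631752e-05]), 'ee_pos': array([0.50181992, 0.11726457, 0.08970477]), 'orientation': array([-3.14100277e+00,  9.65932594e-04, -2.66539798e+00]), 'ft_force': array([ 0.07668593,  1.31249162, -3.06882498]), 'moment': array([-0.01640793, -0.00412159, -0.01393051]), 'finger_gap': 0.5733893772214719}
```

View pics/lift.png

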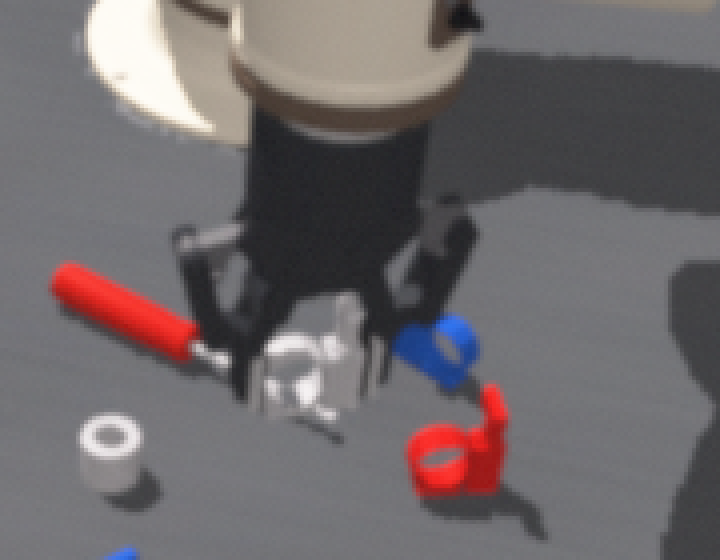

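Clamp is held upright, ring at (292,370) in the crop. I'll carry it to staging about 60 mm in front of the neck.

```bash
python3 -m inch '[{"tx":0.82,"ty":-2.33,"tz":0,"rx":0,"ry":0,"rz":-0.0715,"grip":4},{"tx":0.82,"ty":-2.33,"tz":0,"rx":0,"ry":0,"rz":-0.0715,"grip":4},{"tx":0.82,"ty":-2.33,"tz":0,"rx":0,"ry":0,"rz":-0.0715,"grip":4},{"tx":0.82,"ty":-2.33,"tz":0,"rx":0,"ry":0,"rz":-0.0715,"grip":4},{"tx":0.82,"ty":-2.33,"tz":0,"rx":0,"ry":0,"rz":-0.0715,"grip":4}]'
python3 -m inch '[{"tx":0.82,"ty":-2.33,"tz":0,"rx":0,"ry":0,"rz":-0.0715,"grip":4},{"tx":0.82,"ty":-2.33,"tz":0,"rx":0,"ry":0,"rz":-0.0715,"grip":4},{"tx":0.82,"ty":-2.33,"tz":0,"rx":0,"ry":0,"rz":-0.0715,"grip":4},{"tx":0.82,"ty":-2.33,"tz":0,"rx":0,"ry":0,"rz":-0.0715,"grip":4},{"tx":0.82,"ty":-2.33,"tz":0,"rx":0,"ry":0,"rz":-0.0715,"grip":4}]'
python3 -m inch '[{"tx":0,"ty":0,"tz":-1,"rx":0,"ry":0,"rz":0,"grip":4},{"tx":0,"ty":0,"tz":-2,"rx":0,"ry":0,"rz":0,"grip":4},{"tx":0,"ty":0,"tz":-1.7,"rx":0,"ry":0,"rz":0,"grip":4},{"tx":0,"ty":0,"tz":0,"rx":0,"ry":0,"rz":0,"grip":4}]'
cat > look.py <<'E'
from fit import *
import sys
from workcell import monitor
st=monitor.get_state();print(st["ee_pos"],st["orientation"],st["joint_positions"],st["ft_force"],st["moment"],st["finger_gap"])
s=eyes.capture("scene");t=eyes.capture("top");np.save(sys.argv[1]+"_s.npy",s);np.save(sys.argv[1]+"_t.npy",t)
a=cv2.resize(s[150:270,120:260],None,fx=5,fy=5,interpolation=3)[:,:,::-1];b=cv2.resize(t[80:200,250:370],(500,500),interpolation=3)[:,:,::-1]
cv2.imwrite(sys.argv[1]+"_s.png",a);cv2.imwrite(sys.argv[1]+"_t.png",b)
E
python3 look.py pics/st1
```

```text
t: 8.8
ee_pos: [0.5422, -0.0001, 0.0878]
orientation: [3.141, -0.002, -3.026]
ft_force: [0.8, 1.2, -1.5]
finger_gap: 0.578
t: 9.3
ee_pos: [0.5832, -0.1166, 0.0877]
orientation: [3.142, -0.002, 2.9]
ft_force: [-0.1, 0.0, -1.4]
finger_gap: 0.573
t: 9.7
ee_pos: [0.5816, -0.1147, 0.0387]
orientation: [3.141, -0.006, 2.904]
ft_force: [-0.7, 0.0, -1.5]
finger_gap: 0.572
[ 0.58155758 -0.1147126   0.03865154] [ 3.14115029 -0.00586039  2.90360668] [-3.24638067e-01  2.90861849e-01  1.59542210e+00 -6.97930570e-05
  1.26118538e+00 -1.65742567e+00] [-0.70049344  0.029124   -1.49736498] [-0.06482546  0.0319897  -0.02046373] 0.5720371936606211
```

View pics/st1_s.png

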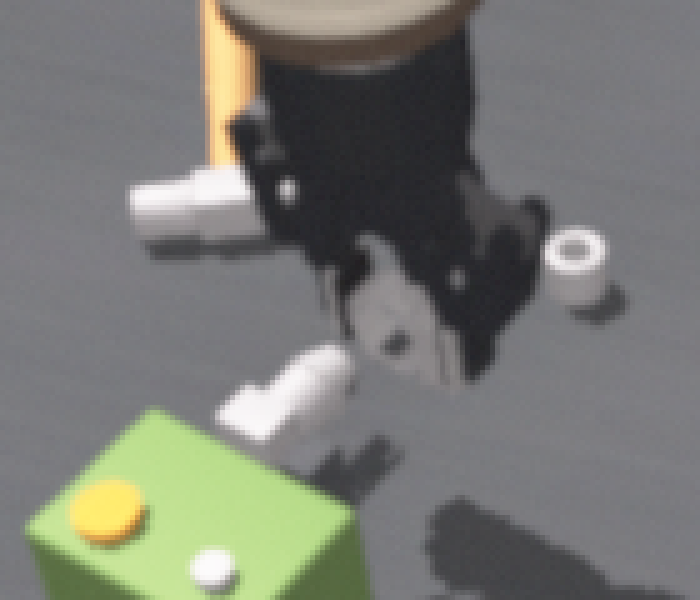

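View pics/st1_t.png

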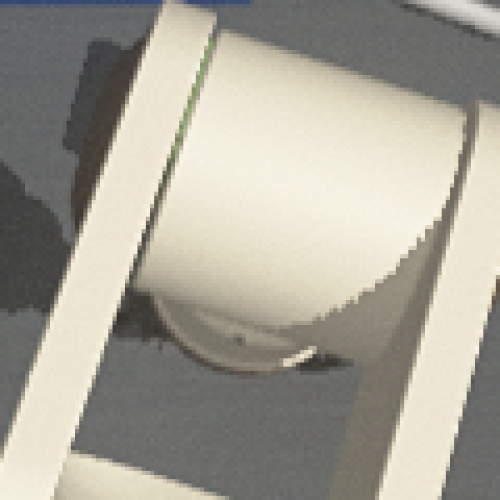

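Scene view: the clamp is in hand at about (400,310) with the ring hole at (398,343). The barb nose is at (335,360). The top view is hidden by the arm, so I'll overlay the predicted outlines on the scene view.

```bash
cat > ov.py <<'E'
from fit import *
import sys
from workcell import monitor
PORT=[.6395,-.1378,-.24]; DX=.001; DZ=.0305
def ring_from(st):
    p=st["ee_pos"];a=st["orientation"][2]-np.pi;R=rz(a)
    foot=p+R@np.array([-DX,-.008,0])+[0,0,DZ]; return foot,a
def main(pref,x0,y0,w,h,k,port=PORT,n="scene",off=(0,0)):
    st=monitor.get_state();s=np.load(pref+("_s.npy" if n=="scene" else "_t.npy"))[:,:,::-1]
    v=np.ascontiguousarray(cv2.resize(s[y0:y0+h,x0:x0+w],None,fx=k,fy=k,interpolation=3))
    foot,a=ring_from(st)
    rn=rz(port[2]).T@(foot+[0,0,.022]-[port[0],port[1],.095]);print("ring in neck mm",(rn*1e3).round(1),"yaw diff",round((a-port[2]+np.pi)%(2*np.pi)-np.pi,4),"foot",foot.round(4))
    def pl(P,col,closed=True):
        p=((proj(n,P)+.5-[x0,y0])*k+off);cv2.polylines(v,[np.round(p).astype(np.int32)],closed,col,1,cv2.LINE_AA)
    def circ(x,r,z): 
        t=np.linspace(0,2*np.pi,40,endpoint=False);return np.c_[np.full(40,x),r*np.cos(t),z+r*np.sin(t)]/1e3
    for x,r in((-26,9),(-13,14),(-10,14),(-10,12.5)): pl(place(circ(x,r,95),port[0],port[1],0,port[2]),(255,0,255))
    B=box(10,30,-12,12,78,112)
    pl(place(B[[1,3,7,5]],*port[:2],0,port[2]),(255,0,255))
    pl(place(box(30,60,-64,32,99,100)[[1,3,7,5]],*port[:2],0,port[2]),(255,255,0),)
    for x in(-8,8):
        pl(place(circ(x,17.2,22),*foot,a),(0,255,255));
        pl(place(circ(x,15.7,22),*foot,a),(0,165,255))
    H=box(-8,8,15,33,0,36)
    for i in([0,1,3,2],[4,5,7,6]): pl(place(H[i],*foot,a),(0,255,0))
    Wg=box(-13,13,20,28,50,64)
    for i in([0,1,3,2],[4,5,7,6]): pl(place(Wg[i],*foot,a),(0,255,0))
    cv2.imwrite(pref+"_ov.png",v)
if __name__=="__main__": main(sys.argv[1],150,170,110,90,7)
E
python3 ov.py pics/st1
```

```text
ring in neck mm [-61.    0.5  -0.7] yaw diff 0.0019 foot [ 0.5804 -0.1228  0.0723]
```

View pics/st1_ov.png

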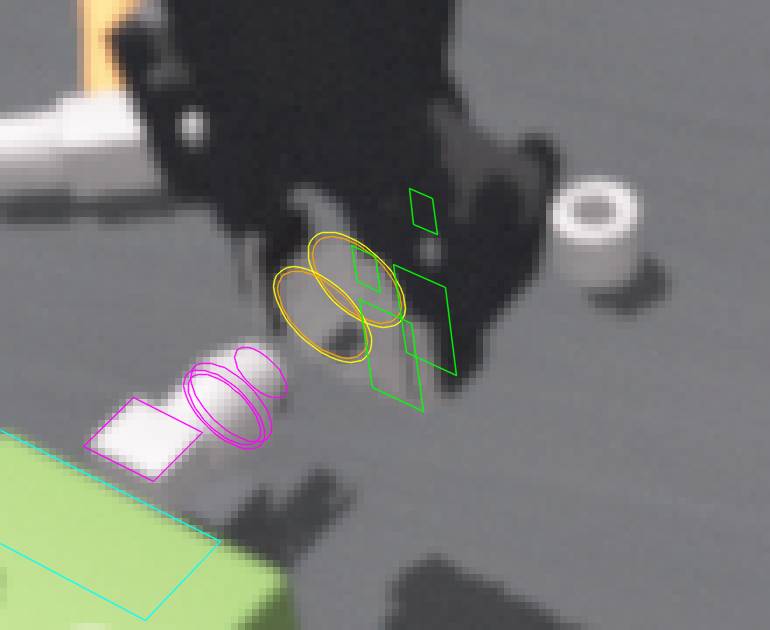

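```bash
python3 - <<'E'
import numpy as np,cv2
s=np.load("pics/st1_s.npy")[:,:,::-1].astype(float)
c=s[190:235,175:225];c=np.clip((c/255)**.6*300,0,255).astype(np.uint8)
cv2.imwrite("pics/st1_z.png",cv2.resize(c,None,fx=13,fy=13,interpolation=3))
E
```

```text
(no output)
```

View pics/st1_z.png

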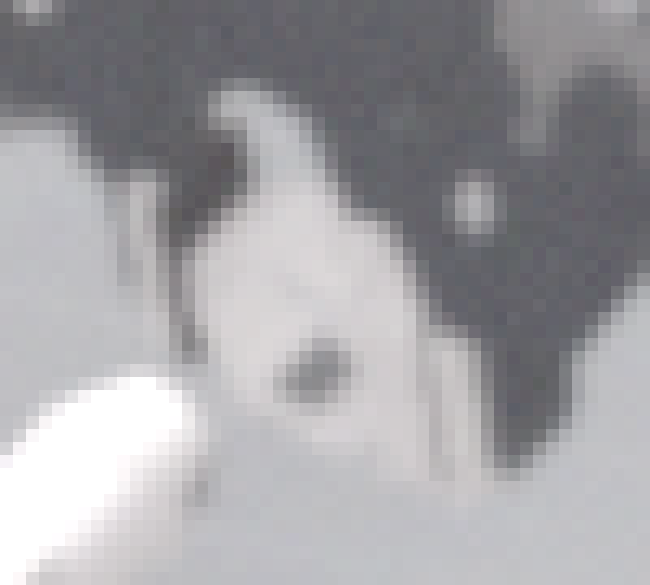

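Picture and prediction agree to about 1 px: the dark shoe shows at (345,337) where predicted, the pads sit at the ring and housing edges, and the stub outline matches. The ring is computed at [-61, 0.5, -0.7] mm relative to the neck. I'll approach along the stub axis.

```bash
python3 -m inch '[{"tx":0.57,"ty":-0.17,"tz":0.05,"rx":0,"ry":0,"rz":0,"grip":4},{"tx":0.58,"ty":-0.15,"tz":0,"rx":0,"ry":0,"rz":0,"grip":4},{"tx":0.58,"ty":-0.15,"tz":0,"rx":0,"ry":0,"rz":0,"grip":4},{"tx":0.58,"ty":-0.14,"tz":0,"rx":0,"ry":0,"rz":0,"grip":4},{"tx":0,"ty":0,"tz":0,"rx":0,"ry":0,"rz":0,"grip":4}]'
python3 look.py pics/st2; python3 ov.py pics/st2
```

```text
t: 10.3
ee_pos: [0.6075, -0.122, 0.0428]
orientation: [-3.141, 0.0, 2.903]
ft_force: [0.6, 0.0, -1.4]
finger_gap: 0.577
[ 0.60753881 -0.1220498   0.04276348] [-3.14145305e+00  2.71286996e-04  2.90280671e+00] [-3.22440611e-01  3.34640604e-01  1.52846858e+00 -1.21619262e-04
  1.27820147e+00 -1.65441591e+00] [ 0.55536456  0.02517767 -1.3883439 ] [-0.04128643 -0.01881387 -0.00029924] 0.5769591988321947
ring in neck mm [-36.6  -0.3   0.1] yaw diff 0.0012 foot [ 0.6039 -0.1294  0.0731]
```

View pics/st2_ov.png

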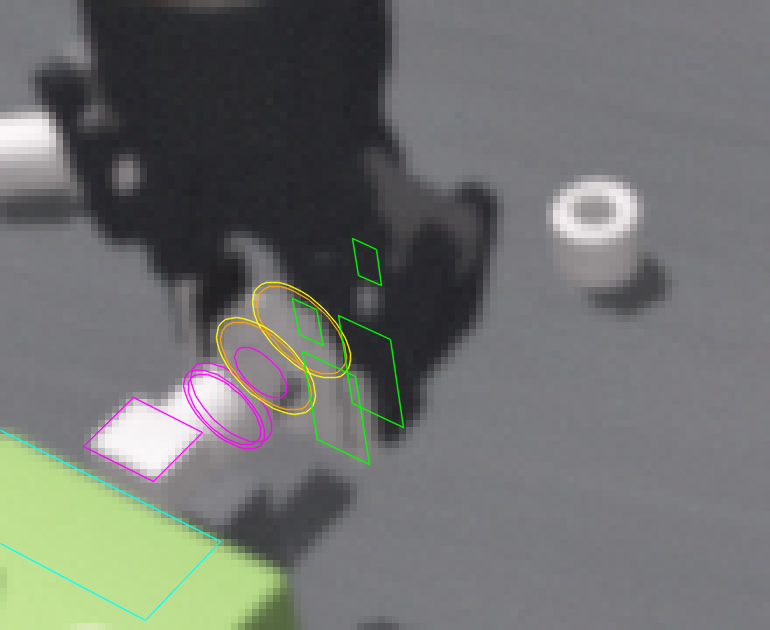

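View pics/st2_s.png

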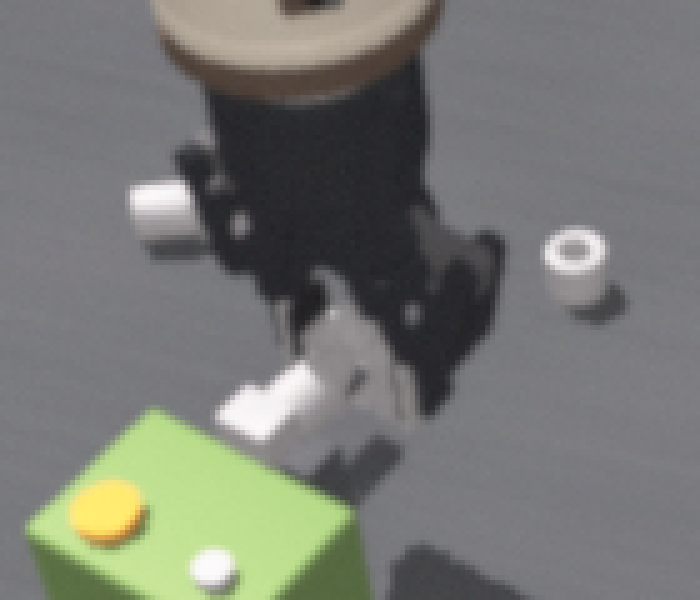

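```bash
python3 -m inch '[{"tx":0.194,"ty":-0.048,"tz":0,"rx":0,"ry":0,"rz":0,"grip":4},{"tx":0.194,"ty":-0.048,"tz":0,"rx":0,"ry":0,"rz":0,"grip":4},{"tx":0.194,"ty":-0.048,"tz":0,"rx":0,"ry":0,"rz":0,"grip":4},{"tx":0.194,"ty":-0.048,"tz":0,"rx":0,"ry":0,"rz":0,"grip":4}]'
python3 -m inch '[{"tx":0.194,"ty":-0.048,"tz":0,"rx":0,"ry":0,"rz":0,"grip":4},{"tx":0.194,"ty":-0.048,"tz":0,"rx":0,"ry":0,"rz":0,"grip":4},{"tx":0,"ty":0,"tz":0,"rx":0,"ry":0,"rz":0,"grip":4}]'
python3 look.py pics/st3; python3 ov.py pics/st3
```

```text
t: 10.8
ee_pos: [0.6147, -0.1238, 0.0428]
orientation: [-3.142, 0.0, 2.903]
ft_force: [0.6, 0.4, -1.4]
finger_gap: 0.571
t: 11.1
ee_pos: [0.6186, -0.1248, 0.0427]
orientation: [-3.142, -0.0, 2.903]
ft_force: [-0.2, 1.2, -1.6]
finger_gap: 0.577
[ 0.61861112 -0.12476762  0.04269805] [-3.14150570e+00 -2.05443535e-05  2.90277169e+00] [-3.20970420e-01  3.56814796e-01  1.49860968e+00 -9.20462646e-05
  1.28618152e+00 -1.65291994e+00] [-0.15869195  1.20182874 -1.61392357] [-0.01874663 -0.0058992  -0.00560235] 0.5770671209284457
ring in neck mm [-24.6  -0.3   0.2] yaw diff 0.0011 foot [ 0.6155 -0.1322  0.0732]
```

View pics/st3_s.png

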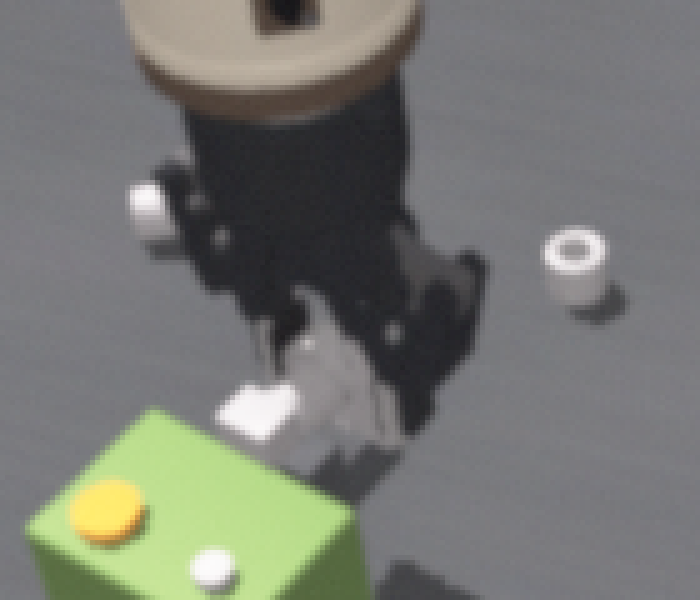

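The stub nose has entered the ring with no contact force. I'll continue in 2 mm steps.

```bash
python3 -m inch '[{"tx":0.194,"ty":-0.048,"tz":0,"rx":0,"ry":0,"rz":0,"grip":4},{"tx":0.097,"ty":-0.024,"tz":0,"rx":0,"ry":0,"rz":0,"grip":4}]'
python3 -m inch '[{"tx":0.146,"ty":-0.036,"tz":0,"rx":0,"ry":0,"rz":0,"grip":4},{"tx":0,"ty":0,"tz":0,"rx":0,"ry":0,"rz":0,"grip":4}]'
python3 -c "
from workcell import monitor;s=monitor.get_state();print(s['ft_force'],s['moment'])"
```

```text
t: 11.4
ee_pos: [0.6214, -0.1253, 0.0428]
orientation: [3.141, -0.0, 2.903]
ft_force: [-0.5, 0.9, -1.9]
finger_gap: 0.575
t: 11.6
ee_pos: [0.623, -0.1257, 0.0427]
orientation: [3.142, 0.0, 2.903]
ft_force: [1.2, 1.0, -2.4]
finger_gap: 0.574
[ 1.16417486  1.03692312 -2.41052453] [ 0.34919257 -0.0933671   0.04333339]
```

```bash
python3 -m inch '[{"tx":0,"ty":0,"tz":0,"rx":0,"ry":0,"rz":0,"grip":4},{"tx":0,"ty":0,"tz":0,"rx":0,"ry":0,"rz":0,"grip":4}]'
python3 -c "
from workcell import monitor;s=monitor.get_state();print(s['ft_force'],s['moment'])"
python3 look.py pics/st4; python3 ov.py pics/st4
```

```text
t: 11.8
ee_pos: [0.6229, -0.1257, 0.0428]
orientation: [3.142, 0.0, 2.903]
ft_force: [2.0, 3.3, -2.1]
finger_gap: 0.574
[ 2.03114621  3.30475287 -2.06251289] [ 0.33310262 -0.29951736 -0.00098988]
[ 0.62289359 -0.12569078  0.04277879] [3.14154559e+00 2.18442062e-04 2.90282238e+00] [-3.20304022e-01  3.65012066e-01  1.48722899e+00  6.73547127e-05
  1.28913771e+00 -1.65234880e+00] [ 2.03114621  3.30475287 -2.06251289] [ 0.33310262 -0.29951736 -0.00098988] 0.5737372445203446
ring in neck mm [-20.   -0.2   0.3] yaw diff 0.0012 foot [ 0.62   -0.1333  0.0733]
```

View pics/st4_ov.png

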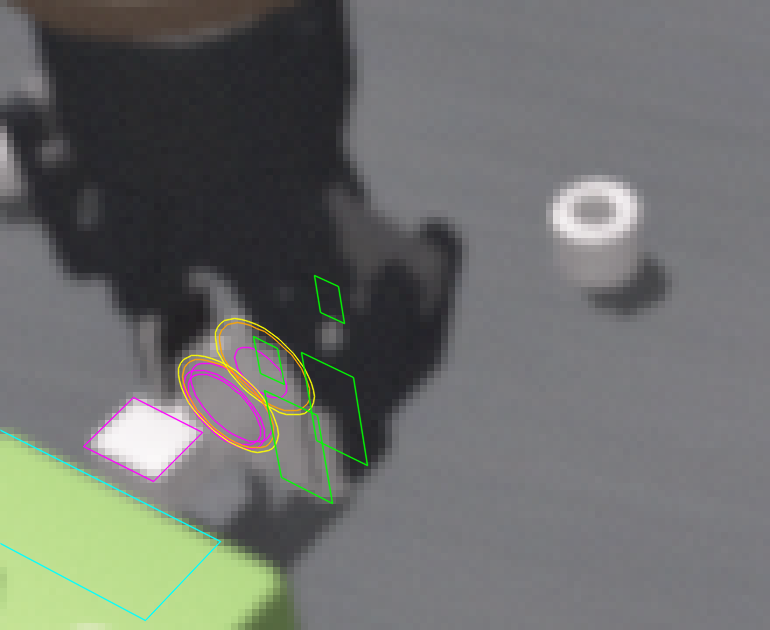

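A light contact shows in the moment signal, about 3 N with the barb pushing the ring toward the port's +y. I'll yield 0.7 mm that way.

```bash
python3 -m inch '[{"tx":0.017,"ty":0.068,"tz":0,"rx":0,"ry":0,"rz":0,"grip":4},{"tx":0,"ty":0,"tz":0,"rx":0,"ry":0,"rz":0,"grip":4}]'
cat > ft.py <<'E'
from workcell import monitor
import numpy as np
s=monitor.get_state();c,n=np.cos(-.24),np.sin(-.24)
f,m=s['ft_force'],s['moment'];q=lambda v:np.round([v[0]*c+v[1]*n,-v[0]*n+v[1]*c,v[2]],2)
print(s['t'],"F port",q(f),"M port",q(m),s["ee_pos"].round(4))
E
python3 ft.py
```

```text
t: 12.1
ee_pos: [0.6229, -0.1252, 0.0428]
orientation: [-3.141, -0.0, 2.903]
ft_force: [0.1, 0.3, -1.7]
finger_gap: 0.576
12.1 F port [ 0.02  0.32 -1.71] M port [0.02 0.04 0.03] [ 0.6229 -0.1252  0.0428]
```

Contact has gone, so the true offset is about 1.4 mm. I'll add 0.8 mm to centre, then advance.

```bash
python3 -m inch '[{"tx":0.019,"ty":0.078,"tz":0,"rx":0,"ry":0,"rz":0,"grip":4},{"tx":0.194,"ty":-0.048,"tz":0,"rx":0,"ry":0,"rz":0,"grip":4},{"tx":0.097,"ty":-0.024,"tz":0,"rx":0,"ry":0,"rz":0,"grip":4},{"tx":0,"ty":0,"tz":0,"rx":0,"ry":0,"rz":0,"grip":4}]'; python3 ft.py
python3 -m inch '[{"tx":0.194,"ty":-0.048,"tz":0,"rx":0,"ry":0,"rz":0,"grip":4},{"tx":0.097,"ty":-0.024,"tz":0,"rx":0,"ry":0,"rz":0,"grip":4},{"tx":0,"ty":0,"tz":0,"rx":0,"ry":0,"rz":0,"grip":4}]'; python3 ft.py
```

```text
t: 12.5
ee_pos: [0.6262, -0.1251, 0.0427]
orientation: [-3.141, 0.0, 2.903]
ft_force: [0.2, 0.4, -0.8]
finger_gap: 0.57
12.5 F port [ 0.06  0.41 -0.76] M port [ 0.02  0.04 -0.03] [ 0.6262 -0.1251  0.0427]
t: 12.8
ee_pos: [0.6291, -0.1258, 0.0428]
orientation: [-3.141, 0.0, 2.903]
ft_force: [0.2, -0.1, -1.9]
finger_gap: 0.572
12.8 F port [ 0.23 -0.09 -1.87] M port [-0.06 -0.01 -0.01] [ 0.6291 -0.1258  0.0428]
```

```bash
python3 -m inch '[{"tx":0.194,"ty":-0.048,"tz":0,"rx":0,"ry":0,"rz":0,"grip":4},{"tx":0.194,"ty":-0.048,"tz":0,"rx":0,"ry":0,"rz":0,"grip":4},{"tx":0,"ty":0,"tz":0,"rx":0,"ry":0,"rz":0,"grip":4}]'; python3 ft.py
python3 -m inch '[{"tx":0.194,"ty":-0.048,"tz":0,"rx":0,"ry":0,"rz":0,"grip":4},{"tx":0.194,"ty":-0.048,"tz":0,"rx":0,"ry":0,"rz":0,"grip":4},{"tx":0,"ty":0,"tz":0,"rx":0,"ry":0,"rz":0,"grip":4}]'; python3 ft.py
python3 -m inch '[{"tx":0.097,"ty":-0.024,"tz":0,"rx":0,"ry":0,"rz":0,"grip":4},{"tx":0.097,"ty":-0.024,"tz":0,"rx":0,"ry":0,"rz":0,"grip":4},{"tx":0,"ty":0,"tz":0,"rx":0,"ry":0,"rz":0,"grip":4}]'; python3 ft.py
```

```text
t: 13.1
ee_pos: [0.6331, -0.1268, 0.0427]
orientation: [-3.142, 0.0, 2.903]
ft_force: [0.4, 0.3, -1.3]
finger_gap: 0.576
13.1 F port [ 0.34  0.39 -1.28] M port [ 0.02 -0.06 -0.05] [ 0.6331 -0.1268  0.0427]
t: 13.4
ee_pos: [0.637, -0.1277, 0.0427]
orientation: [-3.142, 0.0, 2.903]
ft_force: [-0.2, -0.8, -1.1]
finger_gap: 0.573
13.4 F port [ 0.03 -0.82 -1.07] M port [-0.03  0.02 -0.03] [ 0.637  -0.1277  0.0427]
t: 13.7
ee_pos: [0.6388, -0.1282, 0.0428]
orientation: [-3.141, 0.0, 2.903]
ft_force: [-0.1, -0.3, -1.6]
finger_gap: 0.576
13.7 F port [-0.   -0.27 -1.63] M port [-0.02 -0.02 -0.02] [ 0.6388 -0.1282  0.0428]
```

Ring is nominally at x = -4. I'll feel for the collar in 1 mm steps.

```bash
python3 -m inch '[{"tx":0.097,"ty":-0.024,"tz":0,"rx":0,"ry":0,"rz":0,"grip":4},{"tx":0,"ty":0,"tz":0,"rx":0,"ry":0,"rz":0,"grip":4}]'; python3 ft.py
python3 -m inch '[{"tx":0.097,"ty":-0.024,"tz":0,"rx":0,"ry":0,"rz":0,"grip":4},{"tx":0,"ty":0,"tz":0,"rx":0,"ry":0,"rz":0,"grip":4}]'; python3 ft.py
python3 -m inch '[{"tx":0.097,"ty":-0.024,"tz":0,"rx":0,"ry":0,"rz":0,"grip":4},{"tx":0,"ty":0,"tz":0,"rx":0,"ry":0,"rz":0,"grip":4}]'; python3 ft.py
python3 -m inch '[{"tx":0.097,"ty":-0.024,"tz":0,"rx":0,"ry":0,"rz":0,"grip":4},{"tx":0,"ty":0,"tz":0,"rx":0,"ry":0,"rz":0,"grip":4}]'; python3 ft.py
```

```text
t: 13.9
ee_pos: [0.6397, -0.1284, 0.0427]
orientation: [-3.141, -0.0, 2.903]
ft_force: [0.5, 0.5, -1.6]
finger_gap: 0.577
13.9 F port [ 0.37  0.58 -1.57] M port [ 0.04 -0.03  0.02] [ 0.6397 -0.1284  0.0427]
t: 14.1
ee_pos: [0.6407, -0.1287, 0.0428]
orientation: [-3.141, 0.0, 2.903]
ft_force: [0.2, 0.0, -2.3]
finger_gap: 0.577
14.1 F port [ 0.14  0.08 -2.31] M port [-0.07 -0.01 -0.02] [ 0.6407 -0.1287  0.0428]
t: 14.3
ee_pos: [0.6417, -0.1289, 0.0427]
orientation: [-3.142, -0.0, 2.903]
ft_force: [0.0, 0.2, -1.4]
finger_gap: 0.573
14.3 F port [-0.01  0.21 -1.41] M port [-0.01 -0.02 -0.03] [ 0.6417 -0.1289  0.0427]
t: 14.5
ee_pos: [0.6423, -0.1291, 0.0427]
orientation: [-3.141, -0.001, 2.903]
ft_force: [-3.2, 0.4, 0.0]
finger_gap: 0.575
14.5 F port [-3.19 -0.34  0.02] M port [-0.02  0.51 -0.02] [ 0.6423 -0.1291  0.0427]
```

Collar touched at about 3 N, which puts the ring at x = +2. I'll back off 2.2 mm and lower onto the neck.

```bash
python3 -m inch '[{"tx":-0.214,"ty":0.053,"tz":0,"rx":0,"ry":0,"rz":0,"grip":4},{"tx":0,"ty":0,"tz":-0.1,"rx":0,"ry":0,"rz":0,"grip":4},{"tx":0,"ty":0,"tz":-0.1,"rx":0,"ry":0,"rz":0,"grip":4},{"tx":0,"ty":0,"tz":0,"rx":0,"ry":0,"rz":0,"grip":4}]'; python3 ft.py
python3 -m inch '[{"tx":0,"ty":0,"tz":-0.05,"rx":0,"ry":0,"rz":0,"grip":4},{"tx":0,"ty":0,"tz":0,"rx":0,"ry":0,"rz":0,"grip":4}]'; python3 ft.py
python3 -m inch '[{"tx":0,"ty":0,"tz":-0.05,"rx":0,"ry":0,"rz":0,"grip":4},{"tx":0,"ty":0,"tz":0,"rx":0,"ry":0,"rz":0,"grip":4}]'; python3 ft.py
```

```text
t: 14.9
ee_pos: [0.6404, -0.1286, 0.0406]
orientation: [-3.142, -0.0, 2.903]
ft_force: [0.6, -0.7, -2.5]
finger_gap: 0.573
14.9 F port [ 0.76 -0.55 -2.47] M port [-0.03 -0.02  0.02] [ 0.6404 -0.1286  0.0406]
t: 15.1
ee_pos: [0.6404, -0.1286, 0.0402]
orientation: [-3.141, -0.0, 2.903]
ft_force: [-0.1, 0.1, -1.4]
finger_gap: 0.574
15.1 F port [-0.18  0.11 -1.4 ] M port [-0.04  0.02 -0.  ] [ 0.6404 -0.1286  0.0402]
t: 15.3
ee_pos: [0.6404, -0.1286, 0.0397]
orientation: [-3.141, -0.0, 2.903]
ft_force: [1.4, -0.6, -1.9]
finger_gap: 0.578
15.3 F port [ 1.53 -0.21 -1.9 ] M port [-0.01  0.05  0.05] [ 0.6404 -0.1286  0.0397]
```

```bash
python3 -m inch '[{"tx":0,"ty":0,"tz":-0.05,"rx":0,"ry":0,"rz":0,"grip":4},{"tx":0,"ty":0,"tz":0,"rx":0,"ry":0,"rz":0,"grip":4}]'; python3 ft.py
python3 -m inch '[{"tx":0,"ty":0,"tz":-0.05,"rx":0,"ry":0,"rz":0,"grip":4},{"tx":0,"ty":0,"tz":0,"rx":0,"ry":0,"rz":0,"grip":4}]'; python3 ft.py
```

```text
t: 15.5
ee_pos: [0.6405, -0.1286, 0.0395]
orientation: [-3.141, 0.0, 2.903]
ft_force: [-1.2, -0.0, 0.3]
finger_gap: 0.577
15.5 F port [-1.18 -0.32  0.28] M port [-0.1   0.05  0.01] [ 0.6405 -0.1286  0.0395]
t: 15.7
ee_pos: [0.6405, -0.1286, 0.0394]
orientation: [-3.141, 0.001, 2.903]
ft_force: [-2.3, 0.9, 5.0]
finger_gap: 0.574
15.7 F port [-2.49  0.32  5.  ] M port [-0.02  0.39 -0.06] [ 0.6405 -0.1286  0.0394]
```

The band touches the neck top 3.2 mm below the coaxial height, exactly as specified. I'll relax slightly, release and rise.

```bash
python3 -m inch '[{"tx":0,"ty":0,"tz":0.05,"rx":0,"ry":0,"rz":0,"grip":4},{"tx":0,"ty":0,"tz":0,"rx":0,"ry":0,"rz":0,"grip":4},{"tx":0,"ty":0,"tz":0,"rx":0,"ry":0,"rz":0,"grip":5.2},{"tx":0,"ty":0,"tz":0,"rx":0,"ry":0,"rz":0,"grip":5.6},{"tx":0,"ty":0,"tz":0,"rx":0,"ry":0,"rz":0,"grip":6.5}]'; python3 ft.py
python3 -m inch '[{"tx":0,"ty":0,"tz":0,"rx":0,"ry":0,"rz":0,"grip":7},{"tx":0,"ty":0,"tz":0,"rx":0,"ry":0,"rz":0,"grip":7},{"tx":0,"ty":0,"tz":0,"rx":0,"ry":0,"rz":0,"grip":7}]'; python3 ft.py
python3 look.py pics/rel
```

```text
t: 16.2
ee_pos: [0.6404, -0.1286, 0.0392]
orientation: [-3.141, -0.0, 2.903]
ft_force: [-0.1, -0.4, -0.7]
finger_gap: 0.765
16.2 F port [-0.03 -0.42 -0.71] M port [0.02 0.04 0.01] [ 0.6404 -0.1286  0.0392]
t: 16.5
ee_pos: [0.6404, -0.1286, 0.0393]
orientation: [-3.142, -0.0, 2.903]
ft_force: [0.2, 0.3, 0.4]
finger_gap: 0.82
16.5 F port [0.14 0.34 0.44] M port [ 0.04  0.02 -0.02] [ 0.6404 -0.1286  0.0393]
[ 0.64041068 -0.12857669  0.03925738] [-3.14150199e+00 -8.37822288e-06  2.90281791e+00] [-3.15937148e-01  4.02360195e-01  1.44302782e+00 -9.45799042e-05
  1.29620601e+00 -1.64793309e+00] [0.21895663 0.29542989 0.44179025] [ 0.04719215  0.01373895 -0.02132935] 0.8200754854154187
```

View pics/rel_s.png

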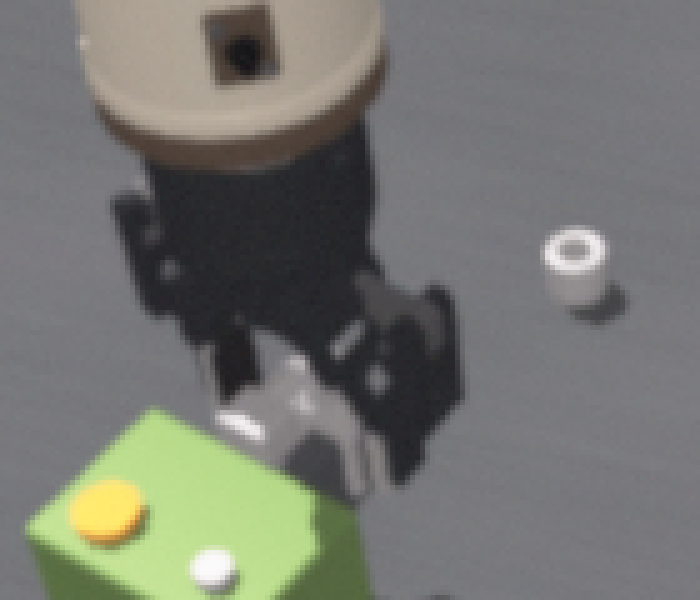

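```bash
python3 -m inch '[{"tx":0,"ty":0,"tz":0.5,"rx":0,"ry":0,"rz":0,"grip":7.5},{"tx":0,"ty":0,"tz":2,"rx":0,"ry":0,"rz":0,"grip":7.5},{"tx":0,"ty":0,"tz":3,"rx":0,"ry":0,"rz":0,"grip":7.5},{"tx":0,"ty":0,"tz":3,"rx":0,"ry":0,"rz":0,"grip":7.5},{"tx":0,"ty":0,"tz":2,"rx":0,"ry":0,"rz":0,"grip":7.5}]'
python3 -m inch '[{"tx":-3,"ty":2.5,"tz":0.5,"rx":0,"ry":0,"rz":0,"grip":5},{"tx":-3.5,"ty":2.5,"tz":0,"rx":0,"ry":0,"rz":0,"grip":4},{"tx":-3.5,"ty":2.5,"tz":0,"rx":0,"ry":0,"rz":0,"grip":3.5},{"tx":-3.5,"ty":2.5,"tz":0,"rx":0,"ry":0,"rz":0,"grip":3.5},{"tx":-3.5,"ty":2.5,"tz":0,"rx":0,"ry":0,"rz":0,"grip":3.5}]'
python3 look.py pics/fr
```

```text
t: 17.1
ee_pos: [0.6408, -0.1287, 0.1471]
orientation: [-3.141, 0.002, 2.903]
ft_force: [-0.2, -0.6, 0.6]
finger_gap: 0.88
t: 17.6
ee_pos: [0.4689, -0.0028, 0.1495]
orientation: [3.142, 0.0, 2.903]
ft_force: [-0.1, 0.7, 0.7]
finger_gap: 0.418
[ 0.46890515 -0.00278101  0.1495345 ] [3.14158973e+00 4.89866444e-04 2.90258588e+00] [-1.70431242e-01 -5.19597190e-02  1.74426290e+00 -3.08780774e-05
  1.44880056e+00 -1.50221705e+00] [-0.10194657  0.69536277  0.72948414] [-0.03619445  0.02426476  0.02918482] 0.41753807059828796
```

View pics/fr_s.png

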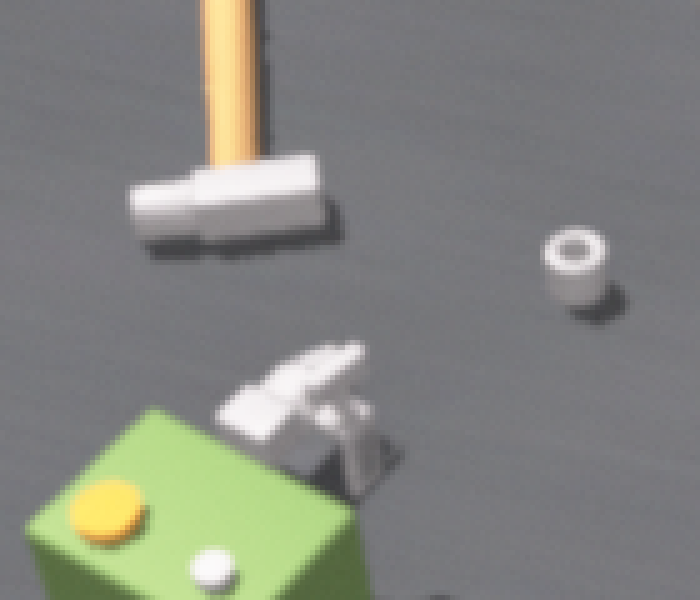

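View pics/fr_t.png

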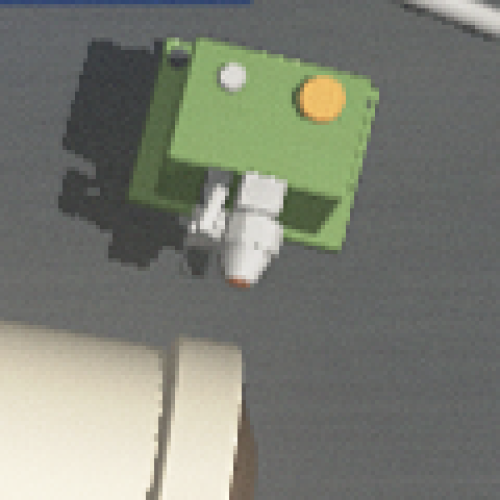

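The clamp hangs on the neck behind the barb, with its wing at about (210,205) in the top crop and (340,355) in the scene crop. I'll overlay the predicted wing pose.

```bash
cat > wv.py <<'E'
from fit import *
import sys
pref=sys.argv[1];wa=float(sys.argv[2]);vs=[]
foot0=np.array([.6404,-.1286,.0392+.0305])+rz(-.24)@np.array([-.001,-.008,0])
for n,sfx,(x0,y0,w,h) in(("scene","_s",(160,205,45,50)),("top","_t",(280,105,45,50))):
    s=np.load(pref+sfx+".npy")[:,:,::-1];k=9
    v=np.ascontiguousarray(cv2.resize(s[y0:y0+h,x0:x0+w],None,fx=k,fy=k,interpolation=3));u=v.copy()
    Wg=box(-13,13,-4,4,50,64)@rz(-wa).T+[0,.024,0]
    for i in([1,3,7,5],[0,2,6,4]):
        p=(proj(n,place(Wg[i],*foot0,-.24))+.5-[x0,y0])*k
        cv2.polylines(v,[np.round(p).astype(np.int32)],True,(0,200,0) if i[0] else (0,0,255),1)
    vs+= [u[:,:],v] if n=="top" else [v]
o=np.hstack(vs);o=cv2.resize(o,None,fx=800/o.shape[1],fy=800/o.shape[1]);cv2.imwrite(pref+"_wv.png",o)
E
python3 wv.py pics/fr 0.1
```

```text
(no output)
```

View pics/fr_wv.png

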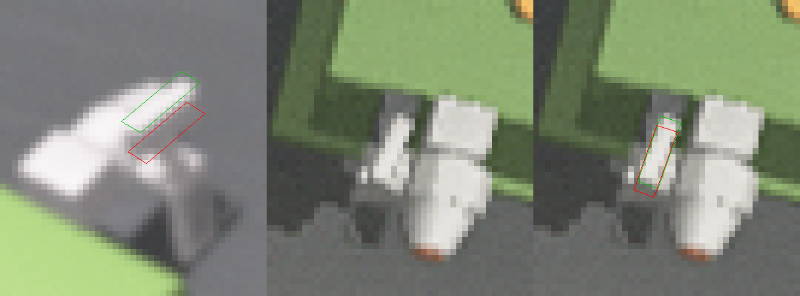

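The prediction matches in both views, with the wing nearly along the ring's axis. I'll move over the wing with the fingers open 35 mm.

```bash
python3 -m inch '[{"tx":3.4,"ty":-2.2,"tz":0,"rx":0,"ry":0,"rz":-0.03,"grip":3.5},{"tx":3.5,"ty":-2.2,"tz":0,"rx":0,"ry":0,"rz":0,"grip":3.5},{"tx":3.5,"ty":-2.2,"tz":0,"rx":0,"ry":0,"rz":0,"grip":3.5},{"tx":3.5,"ty":-2.2,"tz":0,"rx":0,"ry":0,"rz":0,"grip":3.5},{"tx":3.5,"ty":-2.2,"tz":0,"rx":0,"ry":0,"rz":0,"grip":3.5}]'
python3 -m inch '[{"tx":0,"ty":0,"tz":-2.5,"rx":0,"ry":0,"rz":0,"grip":3.5},{"tx":0,"ty":0,"tz":0,"rx":0,"ry":0,"rz":0,"grip":3.5}]'
python3 look.py pics/w1
```

```text
t: 18.2
ee_pos: [0.6459, -0.1149, 0.1494]
orientation: [-3.141, 0.0, 2.873]
ft_force: [-0.0, -0.2, 0.8]
finger_gap: 0.414
t: 18.4
ee_pos: [0.6436, -0.114, 0.1208]
orientation: [3.142, -0.005, 2.872]
ft_force: [-0.5, 0.5, -1.3]
finger_gap: 0.409
[ 0.64364672 -0.1139912   0.12079615] [ 3.14158329 -0.00513742  2.87196059] [-2.92987455e-01  3.50059366e-01  1.34308627e+00 -1.11374743e-04
  1.45358325e+00 -1.59413839e+00] [-0.5098933   0.50116506 -1.32626818] [-0.02403289  0.01819442 -0.01250124] 0.40902692433954063
```

View pics/w1_s.png

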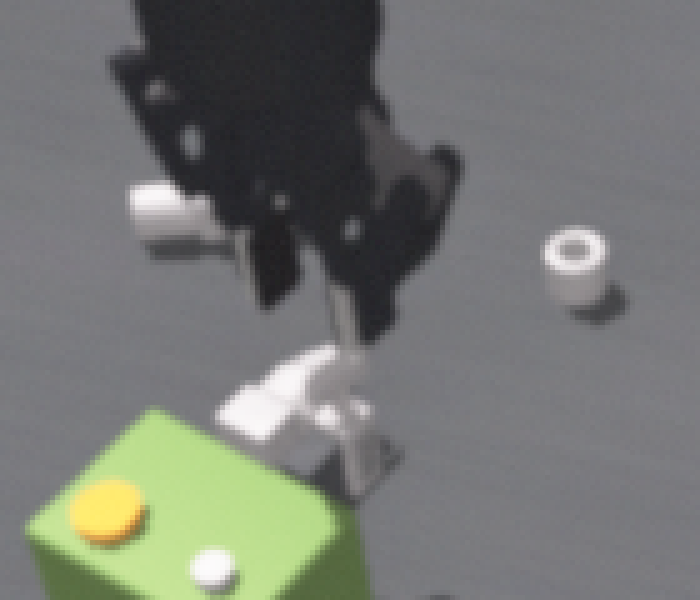

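```bash
cat > pt.py <<'E'
from fit import *
import sys
from workcell import monitor
pref=sys.argv[1];st=monitor.get_state();c=st["ee_pos"];a=st["orientation"][2]-np.pi;g=st["finger_gap"]*.085/2
s=np.load(pref+"_s.npy")[:,:,::-1];k=11;x0,y0,w,h=160,185,60,50
v=np.ascontiguousarray(cv2.resize(s[y0:y0+h,x0:x0+w],None,fx=k,fy=k,interpolation=3).astype(float));v=np.clip((v/255)**.7*280,0,255).astype(np.uint8)
for z,col in((.03,(0,0,255)),(.036,(0,255,255)),(.042,(0,255,0)),(.048,(255,0,0))):
    for sg in(-1,1):
        P=np.array([[-.011,sg*g,z],[.011,sg*g,z]])@rz(a).T+c
        p=(proj("scene",P)+.5-[x0,y0])*k;cv2.polylines(v,[np.round(p).astype(np.int32)],False,col,1)
cv2.imwrite(pref+"_pt.png",v);print(c,st["ft_force"])
E
python3 pt.py pics/w1
```

```text
[ 0.64396845 -0.1134288   0.12442746] [1.49099764 1.6595535  0.51657251]
```

View pics/w1_pt.png

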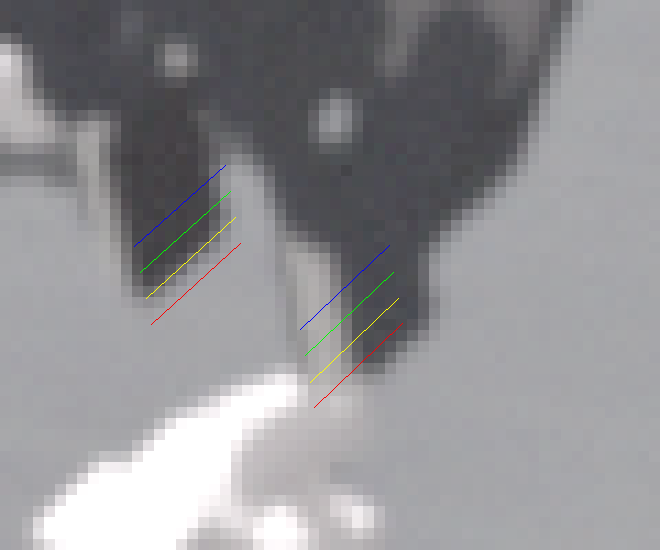

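Fingertips are about 36 mm above the reading, consistent with before. I'll descend to a reading of about 0.0845, so the shut tips stay about 10 mm below the wing centre and clear of the ring and collar.

```bash
python3 -m inch '[{"tx":-0.07,"ty":0.06,"tz":-1,"rx":0,"ry":0,"rz":0,"grip":3.5},{"tx":0,"ty":0,"tz":-1,"rx":0,"ry":0,"rz":0,"grip":3.5},{"tx":0,"ty":0,"tz":-0.7,"rx":0,"ry":0,"rz":0,"grip":3.5},{"tx":0,"ty":0,"tz":0,"rx":0,"ry":0,"rz":0,"grip":3.5}]';python3 ft.py
python3 -m inch '[{"tx":0,"ty":0,"tz":-0.5,"rx":0,"ry":0,"rz":0,"grip":3.5},{"tx":0,"ty":0,"tz":-0.5,"rx":0,"ry":0,"rz":0,"grip":3.5},{"tx":0,"ty":0,"tz":-0.3,"rx":0,"ry":0,"rz":0,"grip":3.5},{"tx":0,"ty":0,"tz":0,"rx":0,"ry":0,"rz":0,"grip":3.5}]';python3 ft.py
python3 look.py pics/w2; python3 pt.py pics/w2
```

```text
t: 18.9
ee_pos: [0.6431, -0.1127, 0.0962]
orientation: [-3.142, -0.002, 2.873]
ft_force: [-0.9, 0.2, -0.2]
finger_gap: 0.416
18.9 F port [-0.91 -0.01 -0.23] M port [-0.06 -0.   -0.  ] [ 0.6431 -0.1127  0.0962]
t: 19.3
ee_pos: [0.6435, -0.1129, 0.0837]
orientation: [-3.141, -0.001, 2.873]
ft_force: [0.5, -0.9, -0.1]
finger_gap: 0.41
19.3 F port [ 0.69 -0.78 -0.13] M port [ 0.01  0.03 -0.02] [ 0.6435 -0.1129  0.0837]
[ 0.64347454 -0.11294882  0.08367647] [-3.14145885e+00 -8.13131377e-04  2.87278804e+00] [-2.91502853e-01  3.69144260e-01  1.39433236e+00 -1.55072723e-04
  1.37892592e+00 -1.59346499e+00] [ 0.48123335 -0.91910721 -0.13092626] [ 0.0156549   0.02389057 -0.01595293] 0.4102686311016394
[ 0.64375807 -0.11302267  0.08431666] [0.04867861 0.33074734 0.90244996]
```

View pics/w2_pt.png

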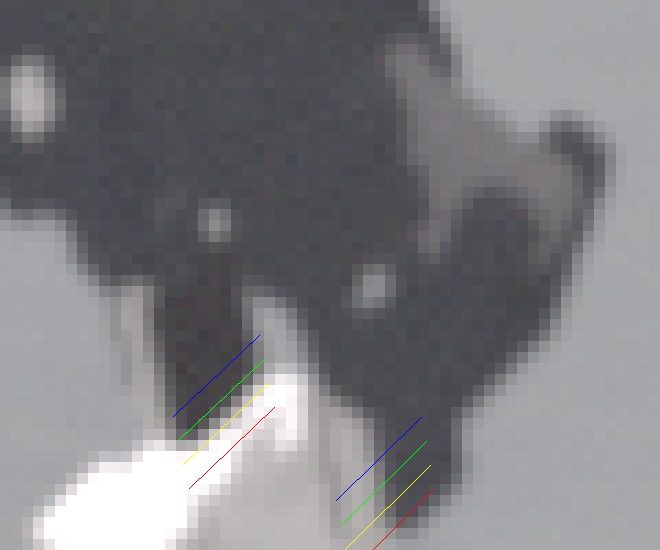

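The wing sits between the fingers. Closing gently.

```bash
python3 -m inch '[{"tx":0,"ty":0,"tz":0,"rx":0,"ry":0,"rz":0,"grip":2.0},{"tx":0,"ty":0,"tz":0,"rx":0,"ry":0,"rz":0,"grip":1.2},{"tx":0,"ty":0,"tz":0,"rx":0,"ry":0,"rz":0,"grip":0.9},{"tx":0,"ty":0,"tz":0,"rx":0,"ry":0,"rz":0,"grip":0.4}]' 30;python3 ft.py
python3 -m inch '[{"tx":0,"ty":0,"tz":0,"rx":0,"ry":0,"rz":0,"grip":0.4},{"tx":0,"ty":0,"tz":0,"rx":0,"ry":0,"rz":0,"grip":0.4}]' 30;python3 ft.py
python3 look.py pics/w3
```

```text
t: 19.8
ee_pos: [0.6434, -0.1131, 0.0845]
orientation: [-3.141, -0.0, 2.873]
ft_force: [-5.7, 0.6, 3.6]
finger_gap: 0.087
19.8 F port [-5.66 -0.79  3.56] M port [-0.17  0.85 -0.27] [ 0.6434 -0.1131  0.0845]
t: 20.0
ee_pos: [0.6435, -0.113, 0.0844]
orientation: [-3.141, -0.0, 2.873]
ft_force: [-5.2, 0.1, 6.2]
finger_gap: 0.085
20.0 F port [-5.05 -1.1   6.17] M port [-0.22  1.   -0.34] [ 0.6435 -0.113   0.0844]
[ 0.6434523  -0.11302521  0.08444605] [-3.14136226e+00 -4.15354077e-04  2.87265661e+00] [-2.91577254e-01  3.68324404e-01  1.39383408e+00 -2.44174713e-04
  1.37984421e+00 -1.59339119e+00] [-5.16398294  0.13364942  6.17339746] [ 0.02721862  1.02124179 -0.33931658] 0.08459057672017334
```

View pics/w3_s.png

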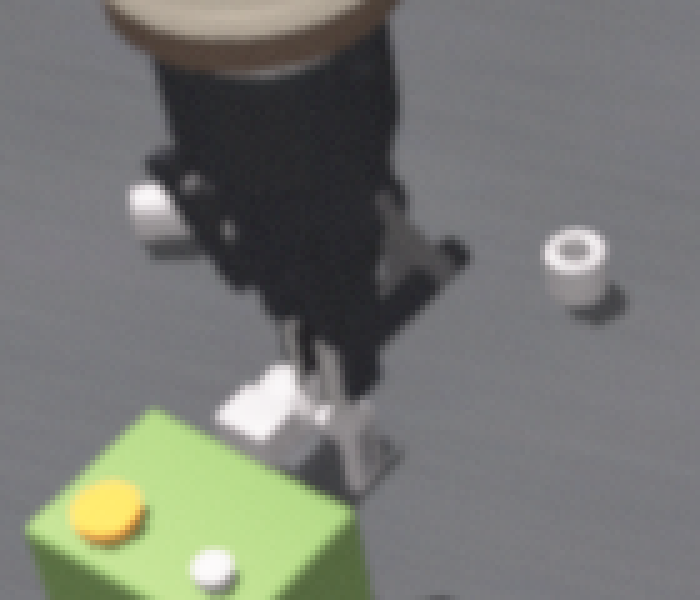

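The fingers hold the wing at 7.2 mm. I'll raise the grip to 60 N and start turning clockwise (-z), logging the torque.

```bash
python3 -m inch '[{"tx":0,"ty":0,"tz":0,"rx":0,"ry":0,"rz":0,"grip":0.4},{"tx":0,"ty":0,"tz":0,"rx":0,"ry":0,"rz":-0.05,"grip":0.4}]' 60;python3 ft.py
python3 -m inch '[{"tx":0,"ty":0,"tz":0,"rx":0,"ry":0,"rz":-0.05,"grip":0.4},{"tx":0,"ty":0,"tz":0,"rx":0,"ry":0,"rz":-0.05,"grip":0.4}]';python3 ft.py
python3 -m inch '[{"tx":0,"ty":0,"tz":0,"rx":0,"ry":0,"rz":-0.05,"grip":0.4},{"tx":0,"ty":0,"tz":0,"rx":0,"ry":0,"rz":-0.05,"grip":0.4}]';python3 ft.py
python3 -m inch '[{"tx":0,"ty":0,"tz":0,"rx":0,"ry":0,"rz":-0.05,"grip":0.4},{"tx":0,"ty":0,"tz":0,"rx":0,"ry":0,"rz":-0.05,"grip":0.4}]';python3 ft.py
```

```text
t: 20.3
ee_pos: [0.6439, -0.1131, 0.0846]
orientation: [-3.141, 0.001, 2.823]
ft_force: [0.7, -1.0, 3.2]
finger_gap: 0.073
20.3 F port [ 0.93 -0.82  3.19] M port [-0.11 -0.29  0.06] [ 0.6439 -0.1131  0.0846]
t: 20.5
ee_pos: [0.6444, -0.1132, 0.0847]
orientation: [3.141, 0.002, 2.721]
ft_force: [2.3, -0.8, 2.8]
finger_gap: 0.076
20.5 F port [ 2.44 -0.24  2.81] M port [-0.09 -0.48  0.09] [ 0.6444 -0.1132  0.0847]
t: 20.7
ee_pos: [0.6449, -0.1136, 0.0848]
orientation: [3.141, 0.003, 2.621]
ft_force: [6.7, -3.6, 1.2]
finger_gap: 0.074
20.7 F port [ 7.4  -1.9   1.17] M port [-0.49 -1.37  0.37] [ 0.6449 -0.1136  0.0848]
t: 20.9
ee_pos: [0.6449, -0.1137, 0.0848]
orientation: [3.141, 0.003, 2.521]
ft_force: [6.1, -4.7, 1.3]
finger_gap: 0.071
20.9 F port [ 7.03 -3.11  1.26] M port [-0.52 -1.3   0.36] [ 0.6449 -0.1137  0.0848]
```

Drag is about 0.36 N·m. The clamp settled about 1.5 mm against its back wall, so I'll relieve the side load while turning on.

```bash
python3 -m inch '[{"tx":0.06,"ty":-0.03,"tz":0,"rx":0,"ry":0,"rz":-0.05,"grip":0.4},{"tx":0.06,"ty":-0.03,"tz":0,"rx":0,"ry":0,"rz":-0.05,"grip":0.4}]';python3 ft.py
python3 -m inch '[{"tx":0,"ty":0,"tz":0,"rx":0,"ry":0,"rz":-0.05,"grip":0.4},{"tx":0,"ty":0,"tz":0,"rx":0,"ry":0,"rz":-0.05,"grip":0.4}]';python3 ft.py
python3 -m inch '[{"tx":0,"ty":0,"tz":0,"rx":0,"ry":0,"rz":-0.05,"grip":0.4},{"tx":0,"ty":0,"tz":0,"rx":0,"ry":0,"rz":-0.05,"grip":0.4}]';python3 ft.py
```

```text
t: 21.1
ee_pos: [0.6455, -0.114, 0.0848]
orientation: [3.141, 0.002, 2.421]
ft_force: [-2.2, -0.9, 6.2]
finger_gap: 0.076
21.1 F port [-1.93 -1.44  6.2 ] M port [-0.31  0.44  0.34] [ 0.6455 -0.114   0.0848]
t: 21.3
ee_pos: [0.6454, -0.1139, 0.0848]
orientation: [3.141, 0.001, 2.321]
ft_force: [0.5, -1.6, 5.6]
finger_gap: 0.074
21.3 F port [ 0.91 -1.46  5.56] M port [-0.37  0.06  0.37] [ 0.6454 -0.1139  0.0848]
t: 21.5
ee_pos: [0.6453, -0.114, 0.0848]
orientation: [3.141, 0.001, 2.221]
ft_force: [-2.1, -2.3, 5.3]
finger_gap: 0.076
21.5 F port [-1.47 -2.73  5.34] M port [-0.4   0.06  0.34] [ 0.6453 -0.114   0.0848]
```

```bash
python3 -m inch '[{"tx":0,"ty":0,"tz":0,"rx":0,"ry":0,"rz":-0.05,"grip":0.4},{"tx":0,"ty":0,"tz":0,"rx":0,"ry":0,"rz":-0.05,"grip":0.4}]';python3 ft.py
python3 -m inch '[{"tx":0,"ty":0,"tz":0,"rx":0,"ry":0,"rz":-0.05,"grip":0.4},{"tx":0,"ty":0,"tz":0,"rx":0,"ry":0,"rz":-0.05,"grip":0.4}]';python3 ft.py
python3 -m inch '[{"tx":0,"ty":0,"tz":0,"rx":0,"ry":0,"rz":-0.05,"grip":0.4},{"tx":0,"ty":0,"tz":0,"rx":0,"ry":0,"rz":-0.05,"grip":0.4}]';python3 ft.py
```

```text
t: 21.7
ee_pos: [0.6453, -0.114, 0.0848]
orientation: [3.141, 0.001, 2.121]
ft_force: [-0.2, -2.5, 5.7]
finger_gap: 0.076
21.7 F port [ 0.43 -2.43  5.66] M port [-0.47  0.04  0.33] [ 0.6453 -0.114   0.0848]
t: 21.9
ee_pos: [0.6453, -0.1141, 0.0848]
orientation: [3.141, 0.001, 2.021]
ft_force: [-1.2, -3.2, 5.0]
finger_gap: 0.074
21.9 F port [-0.44 -3.4   5.04] M port [-0.49  0.06  0.35] [ 0.6453 -0.1141  0.0848]
t: 22.1
ee_pos: [0.6453, -0.1141, 0.0848]
orientation: [3.141, 0.001, 1.921]
ft_force: [-0.7, -2.5, 6.0]
finger_gap: 0.072
22.1 F port [-0.11 -2.59  5.98] M port [-0.58  0.1   0.35] [ 0.6453 -0.1141  0.0848]
```

```bash
python3 -m inch '[{"tx":0,"ty":0,"tz":0,"rx":0,"ry":0,"rz":-0.05,"grip":0.4},{"tx":0,"ty":0,"tz":0,"rx":0,"ry":0,"rz":-0.05,"grip":0.4}]';python3 ft.py
python3 -m inch '[{"tx":0,"ty":0,"tz":0,"rx":0,"ry":0,"rz":-0.05,"grip":0.4},{"tx":0,"ty":0,"tz":0,"rx":0,"ry":0,"rz":-0.05,"grip":0.4}]';python3 ft.py
```

```text
t: 22.3
ee_pos: [0.6453, -0.1141, 0.0848]
orientation: [3.141, 0.001, 1.821]
ft_force: [-2.0, -3.5, 5.9]
finger_gap: 0.072
22.3 F port [-1.12 -3.84  5.87] M port [-0.61  0.09  0.34] [ 0.6453 -0.1141  0.0848]
t: 22.5
ee_pos: [0.6453, -0.1142, 0.0848]
orientation: [3.141, 0.001, 1.721]
ft_force: [-1.6, -3.3, 4.9]
finger_gap: 0.075
22.5 F port [-0.79 -3.6   4.94] M port [-0.68  0.15  0.3 ] [ 0.6453 -0.1142  0.0848]
```

```bash
python3 -m inch '[{"tx":0,"ty":0,"tz":0,"rx":0,"ry":0,"rz":-0.05,"grip":0.4},{"tx":0,"ty":0,"tz":0,"rx":0,"ry":0,"rz":-0.05,"grip":0.4}]';python3 ft.py
```

```text
t: 22.7
ee_pos: [0.6452, -0.1142, 0.0848]
orientation: [3.141, 0.001, 1.621]
ft_force: [-1.3, -3.4, 6.0]
finger_gap: 0.07
22.7 F port [-0.47 -3.6   6.01] M port [-0.7   0.24  0.3 ] [ 0.6452 -0.1142  0.0848]
```

```bash
python3 -m inch '[{"tx":0,"ty":0,"tz":0,"rx":0,"ry":0,"rz":-0.05,"grip":0.4},{"tx":0,"ty":0,"tz":0,"rx":0,"ry":0,"rz":-0.05,"grip":0.4}]';python3 ft.py
```

```text
t: 22.9
ee_pos: [0.6452, -0.1142, 0.0848]
orientation: [3.141, 0.001, 1.521]
ft_force: [-1.5, -3.1, 6.2]
finger_gap: 0.073
22.9 F port [-0.7  -3.41  6.21] M port [-0.76  0.22  0.35] [ 0.6452 -0.1142  0.0848]
```

```bash
python3 -m inch '[{"tx":0,"ty":0,"tz":0,"rx":0,"ry":0,"rz":-0.05,"grip":0.4},{"tx":0,"ty":0,"tz":0,"rx":0,"ry":0,"rz":-0.05,"grip":0.4}]';python3 ft.py
```

```text
t: 23.1
ee_pos: [0.6452, -0.1143, 0.0848]
orientation: [3.141, 0.001, 1.421]
ft_force: [-2.6, -3.1, 6.3]
finger_gap: 0.075
23.1 F port [-1.78 -3.65  6.31] M port [-0.8   0.26  0.33] [ 0.6452 -0.1143  0.0848]
```

```bash
python3 -m inch '[{"tx":0,"ty":0,"tz":0,"rx":0,"ry":0,"rz":-0.05,"grip":0.4},{"tx":0,"ty":0,"tz":0,"rx":0,"ry":0,"rz":-0.05,"grip":0.4}]';python3 ft.py
```

```text
t: 23.3
ee_pos: [0.6452, -0.1142, 0.0848]
orientation: [3.141, 0.001, 1.321]
ft_force: [-1.8, -3.9, 6.4]
finger_gap: 0.072
23.3 F port [-0.78 -4.16  6.41] M port [-0.8   0.33  0.36] [ 0.6452 -0.1142  0.0848]
```

```bash
python3 -m inch '[{"tx":0,"ty":0,"tz":0,"rx":0,"ry":0,"rz":-0.05,"grip":0.4}]' >/dev/null;python3 ft.py;python3 -m inch '[{"tx":0,"ty":0,"tz":0,"rx":0,"ry":0,"rz":-0.05,"grip":0.4}]' >/dev/null;python3 ft.py
```

```text
23.4 F port [-1.94 -2.79  5.58] M port [-0.8   0.31  0.35] [ 0.6452 -0.1142  0.0848]
23.5 F port [-2.   -4.12  5.88] M port [-0.85  0.43  0.36] [ 0.6451 -0.1142  0.0849]
```

```bash
python3 -m inch '[{"tx":0,"ty":0,"tz":0,"rx":0,"ry":0,"rz":-0.05,"grip":0.4}]' >/dev/null;python3 ft.py;python3 -m inch '[{"tx":0,"ty":0,"tz":0,"rx":0,"ry":0,"rz":-0.05,"grip":0.4}]' >/dev/null;python3 ft.py
```

```text
23.6 F port [-2.28 -3.19  6.23] M port [-0.82  0.37  0.35] [ 0.6451 -0.1142  0.0848]
23.7 F port [-3.06 -4.67  6.13] M port [-0.86  0.43  0.31] [ 0.6451 -0.1142  0.0848]
```

```bash
for i in 1; do python3 -m inch '[{"tx":0,"ty":0,"tz":0,"rx":0,"ry":0,"rz":-0.05,"grip":0.4}]' >/dev/null;python3 ft.py;python3 -m inch '[{"tx":0,"ty":0,"tz":0,"rx":0,"ry":0,"rz":-0.05,"grip":0.4}]' >/dev/null;python3 ft.py; done
```

```text
23.8 F port [-2.54 -4.1   5.48] M port [-0.92  0.46  0.41] [ 0.6451 -0.1142  0.0848]
23.9 F port [-2.99 -5.08  6.78] M port [-0.88  0.48  0.35] [ 0.645  -0.1143  0.0848]
```

```bash
python3 -m inch '[{"tx":0,"ty":0,"tz":0,"rx":0,"ry":0,"rz":-0.05,"grip":0.4}]' >/dev/null;python3 ft.py;python3 -m inch '[{"tx":0,"ty":0,"tz":0,"rx":0,"ry":0,"rz":0,"grip":0.4}]' >/dev/null;python3 ft.py
```

```text
24.0 F port [-3.1  -3.78  5.44] M port [-0.88  0.54  0.32] [ 0.645  -0.1142  0.0848]
24.1 F port [-2.36 -4.27  6.91] M port [-0.89  0.6   0.23] [ 0.645  -0.1142  0.0848]
```

```bash
python3 -m inch '[{"tx":0,"ty":0,"tz":0,"rx":0,"ry":0,"rz":-0.04,"grip":0.4}]';python3 ft.py;python3 -m inch '[{"tx":0,"ty":0,"tz":0,"rx":0,"ry":0,"rz":-0.04,"grip":0.4}]' >/dev/null;python3 ft.py
```

```text
t: 24.2
ee_pos: [0.645, -0.1142, 0.0848]
orientation: [3.141, 0.001, 0.933]
ft_force: [-3.6, -4.4, 6.2]
finger_gap: 0.076
24.2 F port [-2.43 -5.18  6.15] M port [-0.89  0.5   0.36] [ 0.645  -0.1142  0.0848]
24.3 F port [-2.66 -5.26  6.66] M port [-0.89  0.57  0.43] [ 0.645  -0.1142  0.0848]
```

```bash
python3 -m inch '[{"tx":0,"ty":0,"tz":0,"rx":0,"ry":0,"rz":-0.04,"grip":0.4}]'>/dev/null;python3 ft.py;python3 -m inch '[{"tx":0,"ty":0,"tz":0,"rx":0,"ry":0,"rz":-0.04,"grip":0.4}]' ;python3 ft.py
```

```text
24.4 F port [-3.02 -5.34  6.53] M port [-0.92  0.56  0.46] [ 0.645  -0.1143  0.0848]
t: 24.5
ee_pos: [0.6451, -0.114, 0.0848]
orientation: [3.141, 0.0, 0.811]
ft_force: [-0.4, 5.6, 5.9]
finger_gap: 0.076
24.5 F port [-1.67  5.32  5.86] M port [0.66 0.18 0.23] [ 0.6451 -0.114   0.0848]
```

There was a sudden change: Fy flipped and the torque dropped. I'll look before turning further.

```bash
python3 look.py pics/t1; python3 ft.py
```

```text
[ 0.64510112 -0.11401291  0.0848461 ] [3.14056961e+00 1.88140012e-05 8.11367768e-01] [-2.92172057e-01  3.70720587e-01  1.38973278e+00 -4.86421192e-04
  1.38023440e+00  4.67348410e-01] [-0.35427567  5.56004958  5.85905759] [0.68627778 0.01372461 0.22691496] 0.07636175780352673
24.6 F port [-2.55 -1.74  5.58] M port [-0.27  0.36  0.22] [ 0.6451 -0.1138  0.0848]
```

View pics/t1_s.png

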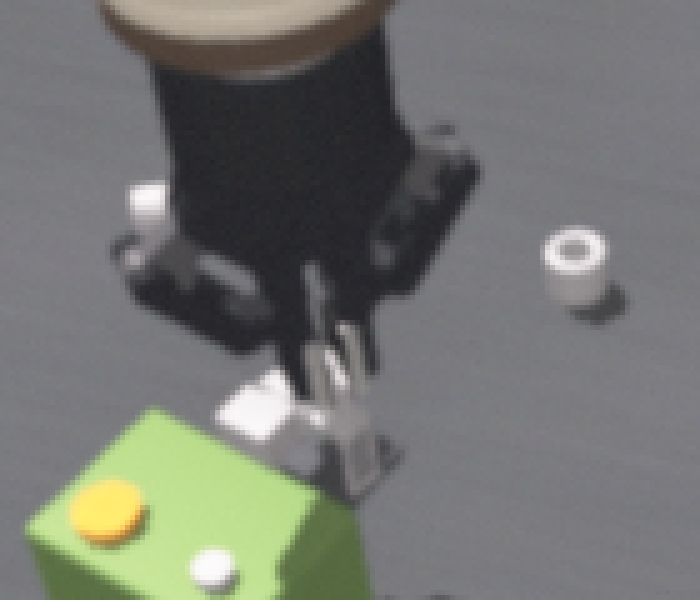

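The picture looks normal: the wing is gripped and the clamp is seated. It was a small stick-slip shift of the band as the shoe came up. I'll go on in small steps.

```bash
python3 -m inch '[{"tx":0,"ty":0,"tz":0,"rx":0,"ry":0,"rz":-0.03,"grip":0.4}]'>/dev/null;python3 ft.py;python3 -m inch '[{"tx":0,"ty":0,"tz":0,"rx":0,"ry":0,"rz":-0.03,"grip":0.4}]'>/dev/null ;python3 ft.py
```

```text
24.7 F port [-0.8  -2.11  5.27] M port [-0.34  0.23  0.45] [ 0.6452 -0.1139  0.0848]
24.8 F port [-0.55 -2.17  5.4 ] M port [-0.36  0.26  0.48] [ 0.6452 -0.1139  0.0848]
```

```bash
python3 -m inch '[{"tx":0,"ty":0,"tz":0,"rx":0,"ry":0,"rz":-0.03,"grip":0.4}]'>/dev/null;python3 ft.py;python3 -m inch '[{"tx":0,"ty":0,"tz":0,"rx":0,"ry":0,"rz":-0.03,"grip":0.4}]'>/dev/null ;python3 ft.py
```

```text
24.9 F port [-1.45 -1.84  5.97] M port [-0.43  0.22  0.45] [ 0.6452 -0.1139  0.0848]
25.0 F port [-1.65 -1.66  5.81] M port [-0.46  0.26  0.54] [ 0.6452 -0.1139  0.0848]
```

Torque is now about 0.48 averaged over the last four steps, against a free-drag baseline of about 0.34. That is +0.14 N·m, or roughly 35–38 N, which is snug. I'll stop here, release and rise.

```bash
python3 -m inch '[{"tx":0,"ty":0,"tz":0,"rx":0,"ry":0,"rz":0,"grip":0.4},{"tx":0,"ty":0,"tz":0,"rx":0,"ry":0,"rz":0,"grip":0.4}]';python3 ft.py
python3 -m inch '[{"tx":0,"ty":0,"tz":0,"rx":0,"ry":0,"rz":0,"grip":1.2},{"tx":0,"ty":0,"tz":0,"rx":0,"ry":0,"rz":0,"grip":2.5},{"tx":0,"ty":0,"tz":0,"rx":0,"ry":0,"rz":0,"grip":3},{"tx":0,"ty":0,"tz":0,"rx":0,"ry":0,"rz":0,"grip":3}]';python3 ft.py
```

```text
t: 25.2
ee_pos: [0.6452, -0.1139, 0.0847]
orientation: [3.141, -0.0, 0.693]
ft_force: [-1.8, -2.0, 5.9]
finger_gap: 0.071
25.2 F port [-1.25 -2.4   5.93] M port [-0.39  0.23  0.32] [ 0.6452 -0.1139  0.0847]
t: 25.6
ee_pos: [0.6449, -0.1136, 0.0842]
orientation: [-3.141, -0.0, 0.693]
ft_force: [0.3, 0.1, -0.4]
finger_gap: 0.351
25.6 F port [ 0.22  0.17 -0.41] M port [-0.02  0.    0.01] [ 0.6449 -0.1136  0.0842]
```

```bash
python3 -m inch '[{"tx":0,"ty":0,"tz":1,"rx":0,"ry":0,"rz":0,"grip":3.5},{"tx":0,"ty":0,"tz":2.5,"rx":0,"ry":0,"rz":0,"grip":3.5},{"tx":0,"ty":0,"tz":3,"rx":0,"ry":0,"rz":0,"grip":3.5},{"tx":-3,"ty":2.5,"tz":1,"rx":0,"ry":0,"rz":0,"grip":3.5},{"tx":-3.5,"ty":2.5,"tz":0,"rx":0,"ry":0,"rz":0,"grip":3.5}]'
python3 -m inch '[{"tx":-3.5,"ty":2.5,"tz":0,"rx":0,"ry":0,"rz":0,"grip":3.5},{"tx":-3.5,"ty":2.5,"tz":0,"rx":0,"ry":0,"rz":0,"grip":3.5},{"tx":-3,"ty":2,"tz":0,"rx":0,"ry":0,"rz":0,"grip":3.5},{"tx":0,"ty":0,"tz":0,"rx":0,"ry":0,"rz":0,"grip":3.5}]'
python3 look.py pics/end; python3 wv.py pics/end 2.2; python3 -c "
import cv2,numpy as np
t=np.load('pics/end_t.npy')[:,:,::-1];cv2.imwrite('pics/end_full.png',cv2.resize(t,(800,600),interpolation=3))"
```

```text
t: 26.1
ee_pos: [0.5803, -0.0636, 0.1614]
orientation: [3.139, -0.002, 0.692]
ft_force: [-0.4, 0.5, -0.6]
finger_gap: 0.41
t: 26.5
ee_pos: [0.4775, 0.0083, 0.1607]
orientation: [3.141, -0.001, 0.695]
ft_force: [0.8, -0.5, 0.5]
finger_gap: 0.409
[0.47751908 0.00832298 0.16069437] [ 3.14086678e+00 -1.26378125e-03  6.94636946e-01] [-1.44425510e-01 -4.01273247e-02  1.71012524e+00  4.57584566e-04
  1.47021028e+00  7.31688695e-01] [ 0.8447706  -0.47335881  0.52528737] [ 0.03601788 -0.06084686  0.00798799] 0.4091953982972237
```

View pics/end_s.png

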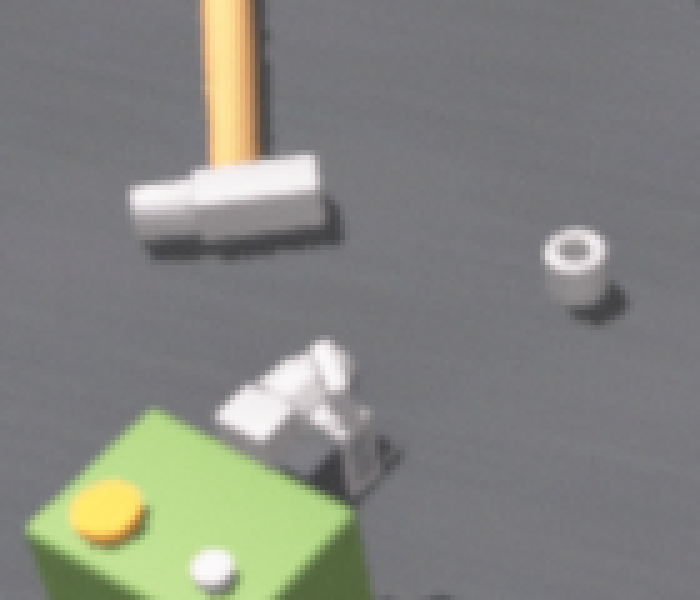

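View pics/end_wv.png

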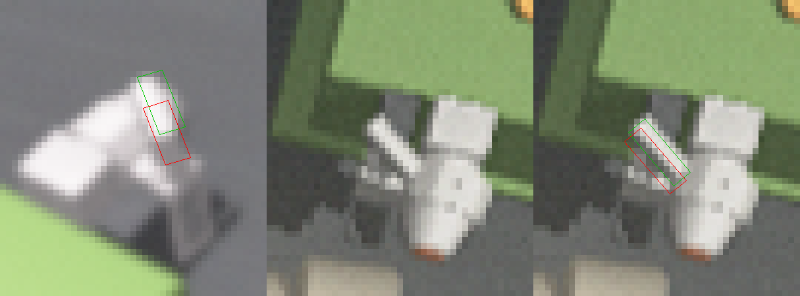

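View pics/end_full.png

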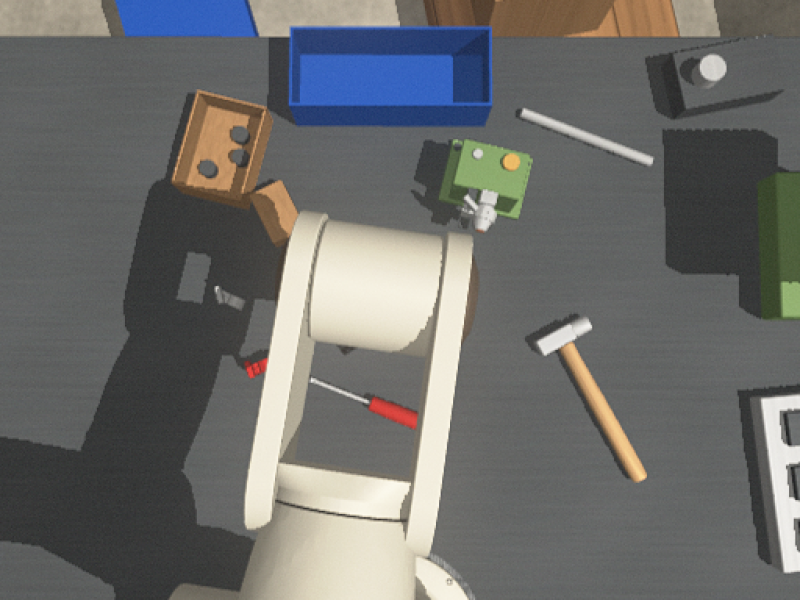

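The wing has turned as commanded. The clamp is upright behind the barb, and the other parts in view are where they were. Handing in.

```bash
python3 -c "
from workcell import r;print(r.finish_job())"
```

```text
the job is handed in; nothing more can be done
None
```

I slid the larger clamp over the barb and hung it in the neck, tightened its wing screw by about 2.2 rad clockwise, let go and handed the job in at about 26.6 s. No verdict was reported.

**Fit on the stub:** The only contacts I measured were about 3 N on the barb, which I corrected by moving 1.5 mm sideways, about 3 N on the collar, and about 6.5 N when the band settled on the neck. The band touched the top of the neck 3.2 mm below the coaxial height, as the description says.

**Tightness:** I have no direct reading of the squeeze. Torque rose from a free drag of about 0.34 N·m to about 0.48 N·m, which suggests roughly 34–38 N, give or take about 5 N. The clamp twisted about 1.5 mm against its back wall. It also slipped slightly sideways once as the shoe bit, which makes the exact bite point uncertain.

**Last check:** The pictures show the clamp upright behind the barb with the wing turned. The arm is clear and reads no contact force. The smaller clamp, the hammer and the other parts I could see had not moved, but the retracted arm hid parts of the table in the last top view.

**Disagreements:**
- **TCP height:** The gripper's reported height read about 32 mm lower than the fingertips really were. I went by the pictures and by touch instead.
- **Camera views:** The two cameras disagreed by about 4 mm along x on the clamp. The port estimate was also off by about 1.4 mm across the stub and 2 mm along it. I found both port errors by touch and corrected for them.

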